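# Stack flanged hubs on a spigot plate held against bench dogs

## Robot

A 7-joint arm with a two-finger parallel gripper is mounted at the origin on the work surface; the furniture and walls round the work are solid. World frame = base frame: x ahead of the robot, y to its left, z up, the work surface at z = 0. Lengths are in m, angles in rad, forces in N, time in s.
With the tool pointing down it reaches from about 0.35 to 0.9 m from the base axis. Payload 8.1 kg.
Tool frame: the origin (TCP) lies on the centre line of the jaws, within the pads' length; the fingertips stand 19 mm ahead of it and the grasp point (between the pads) is the TCP (arm.tip_reach is the distance from the TCP to the fingertips, in m); z points along the fingers, y is the line along which they close (so a half turn about z gives the same grasp; the last joint's range is limited). The gripper opens to 92 mm and grips with 3 to 60 N. Pads are 19 mm wide; open, the fingers measure 130 mm over their backs; the gripper's body (75 mm by 190 mm) begins 47 mm behind the grasp point.
Start: joints at [1.194, 0.434, 0.025, 1.573, -0.012, 1.134, -0.075], TCP at [0.169, -0.602, 0.246] pointing down, gripper open.
Joint ranges: [-2.62, 2.62], [-0.44, 2.09], [-1.27, 1.32], [0.08, 2.57], [-1.32, 4.46], [0.12, 2], [-2.74, 2.74]. Speed limits (rad/s): [2.22, 2.22, 3.01, 3.01, 3.14, 3.14, 3.14].

## Interface

Orientations are given as a rotation vector (axis times angle).
In Python, from cell import arm gives the robot as it stands.
- The arm moves only by the tool arm_command, never from a script. Its argument "targets" is a list that holds one entry, the list of rows, each a list of 6 numbers: the shift along the tool's x, y, z in m, then the turn, a rotation vector about the tool's x, y, z in rad. A call has 1 to 10 rows; each row shifts and turns the commanded pose from where the row before left it, along the tool's axes as they then stand; what a row does not reach is not made up. A row lasts 1/8 s, in which the tool goes at most 62.5 mm and 10.7 degrees, less where a joint would pass 70% of its speed; a pose out of reach is approached as far as the arm can. A call with a gripper value outside its range is refused whole. "jaw" is the finger opening in m, from 0 to 0.0918, set as the call begins (left out, the last holds). The fingers move at their own pace and stop on an object; "newtons" is the grip in N (left out, the last holds). Time passes only in rows, so rows that do not move let the fingers close. It gives the time, the measured TCP pose, the force, the opening and the grip force at its end, in the units of the state.
- arm.observe(): the state, without advancing time (a new reading comes with each control period).
- arm.get_image(name): name is "scene" or "top"; returns a dict with "pixels" (384x512x3 uint8, red, green, blue), "z_map" (384x512 float32, m along the optical axis (not along the pixel's ray), 0 where there is no reading), "fx", "fy", "cx", "cy" (pixels), "xyz" and "rotation" of the camera in the world. Camera axes: x right, y down, z forward; pixel columns grow to the right and rows downward; lengths in m; the calibration is good to about 2 mm. A picture is of the moment at which its call begins.
- arm.sign_off(): hands the job in; it is judged then, once.
The state is a dict: "clock": time; "joints": joint angles; "dq": joint speeds; "joint_efforts": joint torques, N m; "position": TCP position; "ee_rot": TCP orientation; "force": force on the tool from outside, world axes, zero at the start; "ft_torque": the same for the moment, N m; "width": opening from 0.0 (shut) to 1.0 (fully open); "gripper_force": force on a finger pad.
Only numpy, scipy, OpenCV 4.12 (cv2) and the standard library are available. Lean on these libraries where they do the work, as an engineer would, in place of code of your own. Each camera call takes 0.05 s, during which the arm holds its last target. There are 200 camera calls.

## Task

Slide the round base plate flat along the bench until its rim rests against both bench dogs. Then build the coupling stack on the plate's spigot: seat every flanged hub that is there face down, one on another, largest flange at the bottom, and the domed end cap on top, each centred on the spigot below and fully home with no gap. Leave the finished stack standing against the dogs and do not disturb the other things on the bench.

Things in the scene. Friction and masses are not known exactly. Their poses are not given: they have to be found in the camera images.
- plate_seat (a point): Round dark steel base plate, loose on the bench, 120 mm across, 20 mm thick, about 0.9 kg, too wide to grip across, with a steel centring spigot 24 mm across and 8 mm high (3 mm straight, then a cone to 16 mm) in the middle of its top. This point is the centre of its top face at the foot of the spigot, 20 mm above the bench. z points up.
- dogs_nest (a point): Two fixed round wooden bench dogs, each 20 mm across and 29 mm tall, centres 90 mm apart. This point is where plate_seat comes when the plate's rim touches both dogs, 20 mm above the bench. In its frame the dogs stand at (x, y) = (+45, -53.6) and (-45, -53.6) mm. The plate starts on its +y side.
- hub_84_grip (a point): Largest flanged aluminium hub, flange down: flange 84 mm across, 10 mm thick; boss 40 mm across from 10 to 46 mm above the face; on top a spigot 24 mm across, 8 mm high (3 straight, 5 of cone). In the face below a recess 26.4 mm across, 10 mm deep. Seated, its whole face rests; it adds 46 mm to the stack. Point: on the axis, 34 mm above the face. z up. May be absent.
- hub_74_grip (a point): Second largest flanged aluminium hub, flange down: flange 74 mm across, 10 mm thick; boss 40 mm across from 10 to 46 mm above the face; on top a spigot 24 mm across, 8 mm high (3 straight, 5 of cone). In the face below a recess 26.4 mm across, 10 mm deep. Seated, its whole face rests; it adds 46 mm to the stack. Point: on the axis, 34 mm above the face. z up. May be absent.
- hub_64_grip (a point): Third largest flanged aluminium hub, flange down: flange 64 mm across, 10 mm thick; boss 40 mm across from 10 to 46 mm above the face; on top a spigot 24 mm across, 8 mm high (3 straight, 5 of cone). In the face below a recess 26.4 mm across, 10 mm deep. Seated, its whole face rests; it adds 46 mm to the stack. Point: on the axis, 34 mm above the face. z up. May be absent.
- hub_54_grip (a point): Smallest flanged aluminium hub, flange down: flange 54 mm across, 10 mm thick; boss 40 mm across from 10 to 46 mm above the face; on top a spigot 24 mm across, 8 mm high (3 straight, 5 of cone). In the face below a recess 26.4 mm across, 10 mm deep. Seated, its whole face rests; it adds 46 mm to the stack. Point: on the axis, 34 mm above the face. z up. May be absent.
- end_cap_grip (a point): Aluminium end cap, flange down: flange 48 mm across, 10 mm thick; plain barrel 34 mm across from 10 to 44 mm above the face; domed top at 54 mm, no spigot. In the face below a recess 26.4 mm across, 10 mm deep, that drops over a spigot. Point: on the axis, 34 mm above the face. z up. Always present.
- tape_measure: Yellow tape measure, 36x88x62 mm, long along its y axis, a bystander. Origin at the centre of its underside.
- bench_brush: Black bristle block, 46x105x34 mm, long along its y axis, a bystander. Origin at the centre of its underside.
- marker_pen: Black marker pen, 12x100x15 mm, long along its y axis, a bystander. Origin at the centre of its underside.
Things that resemble listed ones, but are neither listed nor needed, are in the scene too. What is shaped like the part that bears plate_seat but purple is not meant.

How it is judged:
By the outcome, as a careful person would: the job done as asked, in the order asked, and still so for the second after the job is handed in, with the robot touching nothing.
Of hub_84, hub_74, hub_64, hub_54 only 3 to 4 are there at a start; the rules pass over those that are not, and their reading is None.
At some moment in a run one of end_cap may be knocked a few centimetres aside while the robot is not near it.
Once in a run the grip may slacken for a moment while it holds something.
It also fails if it takes over 210 s, if anything falls off the work surface, if the arm or the gripper's body presses on something with over 40 N, if the wrist force passes 120 N, or if a joint passes its speed limit or range.

## Working session

There is one attempt and no reset: what is moved stays moved. The work goes in short steps, Python scripts to look and compute and a tool call to move; the robot and the scene stay as the last step left them, time stands still between calls to the robot, and variables do not carry over. Pictures are saved under pics/ and viewed, at most 16 in all, crops included, and the job is handed in when it is done.

Besides the shell and the picture viewer there is one more tool, called as name(argument=value, ...), one argument or row to a line, values as JSON. arm_command: Moves the arm, as the interface text tells. Its arguments: {"type":"object","properties":{"targets":{"type":"array","items":{"type":"array","items":{"type":"array","items":{"type":"number"}}}},"jaw":{"type":"number"},"newtons":{"type":"number"}},"required":["targets"]}

```bash
mkdir -p pics; ls; cat > h.py <<'E'
import numpy as np, cv2
from cell import arm
from scipy.spatial.transform import Rotation as R
def snap(name, png=None):
    im=arm.get_image(name)
    if png: cv2.imwrite('pics/'+png, im['pixels'][:,:,::-1])
    z=im['z_map']; v,u=np.mgrid[:z.shape[0],:z.shape[1]]
    P=np.stack([(u-im['cx'])/im['fx']*z,(v-im['cy'])/im['fy']*z,z],-1)
    rot=np.array(im['rotation']); 
    if rot.shape!=(3,3): rot=R.from_rotvec(rot).as_matrix()
    W=P@rot.T+np.array(im['xyz']); W[z==0]=np.nan
    return im,W
E
python3 - <<'E'
from h import *
s=arm.observe(); print(s)
for n in('top','scene'):
    im,W=snap(n,n+'0.png'); print(n,im['xyz'],im['rotation'],im['fx']); np.savez(n+'0.npz',W=W,px=im['pixels'])
    print(np.nanmin(W.reshape(-1,3),0),np.nanmax(W.reshape(-1,3),0))
E
```

```text
pics
{'clock': 0.0, 'joints': array([ 1.1944118 ,  0.4352228 ,  0.02495452,  1.57408004, -0.01159801,
        1.13401246, -0.07508562]), 'dq': array([-0.0002638 , -0.00096605,  0.00044709, -0.00026979,  0.00124817,
        0.00024171, -0.00067522]), 'joint_efforts': array([-1.53773173e-03, -6.67863607e+01,  9.84358191e-01, -3.14468944e+01,
       -6.05731783e-02,  4.29044443e-02,  2.25053691e-04]), 'position': array([ 0.16881318, -0.60127193,  0.24495145]), 'ee_rot': array([-3.11068669e+00, -4.28449286e-01,  5.50083322e-04]), 'force': array([-0.1529901 , -0.05548536, -0.27675656]), 'ft_torque': array([-0.03271406, -0.00248454, -0.03299178]), 'gripper_force': 0.0, 'width': 1.000149871971649}
top [ 0.29159695 -0.03800655  1.35082454] [-2.19940291  2.15899673 -0.08005549] 466.5367874986647
[-0.17052423 -1.21028197 -0.81479715] [1.40624827 1.2171659  0.79491272]
scene [-0.07870938  0.89058445  0.61817701] [-0.61479548  2.43520554 -1.4605692 ] 431.3895301912513
[-0.27521357 -2.30237959 -0.79826412] [1.99453911 0.67082018 0.54879231]
```

View pics/top0.png

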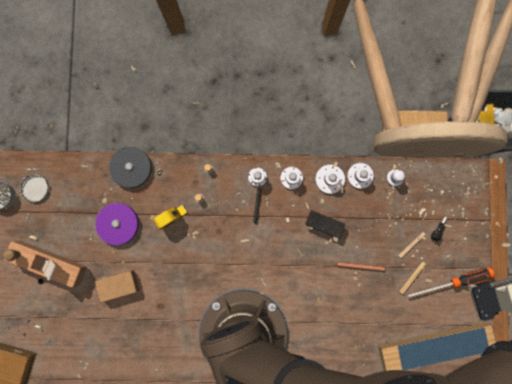

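View pics/scene0.png

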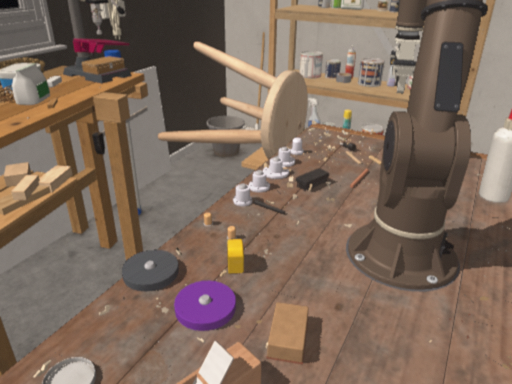

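The top view shows the dark steel plate at (130,168) and its purple lookalike at (117,224). The dogs are at (209,168) and (200,199), the hubs at (257,177), (291,178), (330,180) and (361,176), and the cap at (397,178). The dark plate is the one that fits, since purple is excluded. Next I measure from depth and confirm in one enlarged crop.

```bash
cat >> h.py <<'E'
def circ_fit(p):
    A=np.c_[2*p,np.ones(len(p))]; s=np.linalg.lstsq(A,(p**2).sum(1),rcond=None)[0]
    return s[:2],np.sqrt(s[2]+s[:2]@s[:2])
def blob(W,c,rad,zlo,zhi):
    m=(np.hypot(W[...,0]-c[0],W[...,1]-c[1])<rad)&(W[...,2]>zlo)&(W[...,2]<zhi)
    p=W[m][:,:2]
    if len(p)<5: return None
    (e,r)=cv2.minEnclosingCircle(p.astype(np.float32))
    return np.round([len(p),*e,2*r,*p.mean(0),np.median(W[m][:,2])],4)
E
python3 - <<'E'
from h import *
d=np.load('top0.npz'); W=d['W']; px=d['px']
for n,(u,v) in dict(plate=(130,168),purple=(117,224),dogA=(209,168),dogB=(200,199),h1=(257,177),h2=(291,178),h3=(330,180),h4=(361,176),cap=(397,178),tape=(171,216),brush=(325,224),pen=(256,205),x=(340,188)).items():
    c=W[v,u]; print(n,np.round(c,4))
    if n in('plate','purple'): rs=[(.08,.012,.03)]
    elif n[:3]=='dog': rs=[(.02,.02,.04)]
    elif n[0] in 'hc': rs=[(.055,.006,.02),(.055,.025,.07),(.055,.04,.049)]
    else: rs=[(.07,.008,.08)]
    for r in rs: print('   ',r,blob(W,c,*r))
cr=cv2.resize(px[140:260,80:420],None,fx=2.35,fy=2.35,interpolation=cv2.INTER_CUBIC); cv2.imwrite('pics/c0.png',cr[:,:,::-1])
E
```

```text
plate [0.4634 0.3333 0.0311]
    (0.08, 0.012, 0.03) [1.360e+03 4.686e-01 3.260e-01 1.444e-01 4.677e-01 3.367e-01 1.940e-02]
purple [0.3033 0.364  0.0303]
    (0.08, 0.012, 0.03) [1.385e+03 3.053e-01 3.697e-01 1.227e-01 3.041e-01 3.685e-01 1.980e-02]
dogA [0.4677 0.1081 0.029 ]
    (0.02, 0.02, 0.04) [3.900e+01 4.699e-01 1.123e-01 2.010e-02 4.692e-01 1.114e-01 2.790e-02]
dogB [0.3788 0.1317 0.0257]
    (0.02, 0.02, 0.04) [3.900e+01 3.834e-01 1.370e-01 1.990e-02 3.834e-01 1.370e-01 2.780e-02]
h1 [ 0.4413 -0.0296  0.0553]
    (0.055, 0.006, 0.02) [ 1.340e+02  4.363e-01 -2.330e-02  1.000e-01  4.303e-01 -3.230e-02
  1.040e-02]
    (0.055, 0.025, 0.07) [ 1.630e+02  4.471e-01 -3.060e-02  3.990e-02  4.461e-01 -3.060e-02
  4.660e-02]
    (0.055, 0.04, 0.049) [ 1.020e+02  4.471e-01 -3.060e-02  3.990e-02  4.465e-01 -3.030e-02
  4.510e-02]
h2 [ 0.4401 -0.1245  0.0564]
    (0.055, 0.006, 0.02) [ 2.160e+02  4.435e-01 -1.265e-01  1.074e-01  4.459e-01 -1.258e-01
  9.900e-03]
    (0.055, 0.025, 0.07) [ 1.630e+02  4.462e-01 -1.295e-01  3.980e-02  4.455e-01 -1.288e-01
  4.740e-02]
    (0.055, 0.04, 0.
[... 943 characters left out ...]
2  4.527e-01 -4.291e-01  3.410e-02  4.514e-01 -4.261e-01
  4.780e-02]
    (0.055, 0.04, 0.049) [ 5.400e+01  4.527e-01 -4.291e-01  3.400e-02  4.498e-01 -4.256e-01
  4.620e-02]
tape [0.3279 0.2065 0.0588]
    (0.07, 0.008, 0.08) [3.750e+02 3.334e-01 2.241e-01 1.049e-01 3.227e-01 2.193e-01 5.690e-02]
brush [ 0.3142 -0.2231  0.0362]
    (0.07, 0.008, 0.08) [ 6.230e+02  3.211e-01 -2.213e-01  1.251e-01  3.142e-01 -2.232e-01
  3.300e-02]
pen [ 0.3657 -0.0279  0.0053]
    (0.07, 0.008, 0.08) [ 1.650e+02  3.777e-01 -2.880e-02  1.168e-01  3.919e-01 -3.110e-02
  1.230e-02]
x [ 0.4189 -0.269   0.0115]
    (0.07, 0.008, 0.08) [ 6.840e+02  4.237e-01 -2.692e-01  1.377e-01  4.437e-01 -2.645e-01
  1.330e-02]
```

View pics/c0.png

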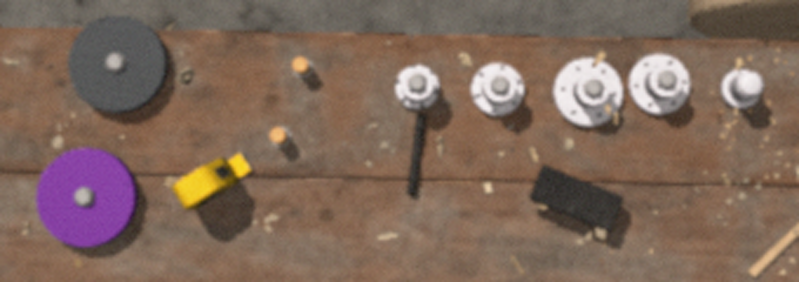

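All four hubs are present. Left to right the flanges are 54, 64, 84 and 74, then the cap. The dark plate in the crop at (117,62) is the right one. Next come precise centres and the nest.

```bash
cat >> h.py <<'E'
def spig(W,c,zlo=.0235,zhi=.035,rad=.02):
    m=(np.hypot(W[...,0]-c[0],W[...,1]-c[1])<rad)&(W[...,2]>zlo)&(W[...,2]<zhi)
    return W[m][:,:2].mean(0),m.sum()
def rim(W,c,zlo,zhi,R0,band=.012):
    "centre of a disc of radius R0: contour of depth mask, fit"
    m=(np.hypot(W[...,0]-c[0],W[...,1]-c[1])<R0+band)&(W[...,2]>zlo)&(W[...,2]<zhi)
    k=cv2.morphologyEx(m.astype(np.uint8),cv2.MORPH_OPEN,np.ones((3,3)))
    cs,_=cv2.findContours(k,0,1); q=max(cs,key=cv2.contourArea)[:,0]
    p=W[q[:,1],q[:,0],:2]; f,r=circ_fit(p)
    d=abs(np.hypot(*(p-f).T)-r); f,r=circ_fit(p[d<.003])
    return f,r
def to_tool(dw,yaw):
    c,s=np.cos(yaw),np.sin(yaw); return np.array([c*dw[0]+s*dw[1], s*dw[0]-c*dw[1], -dw[2]])
def pose():
    s=arm.observe(); M=R.from_rotvec(s['ee_rot']).as_matrix(); return s['position'],np.arctan2(M[1,0],M[0,0]),M
def go(dest):
    p,y,M=pose(); d=M.T@(np.array(dest)-p)
    print('at',p.round(4),'yaw',round(np.degrees(y),1),'shift tool',d.round(4)); return d
E
python3 - <<'E'
from h import *
W=np.load('top0.npz')['W']
print(spig(W,(.463,.334)),rim(W,(.466,.336),.014,.024,.06))
print('purple',spig(W,(.303,.364)),rim(W,(.304,.368),.014,.024,.06))
for c,r in(((.4465,-.0305),.027),((.4462,-.1295),.032),((.445,-.2405),.042),((.4556,-.328),.037),((.4525,-.428),.024)):
    print(rim(W,c,.006,.014,r,.006),rim(W,c,.035,.048,.02,.008))
a,b=np.array([.4692,.1114]),np.array([.3834,.137])
A=blob(W,a,.02,.02,.04);B=blob(W,b,.02,.02,.04)
d=(a-b)/np.linalg.norm(a-b); n=np.array([-d[1],d[0]]); N=(a+b)/2+.0536*n; print('nest',N,np.degrees(np.arctan2(d[1],d[0])))
m=(np.hypot(W[...,0]-.323,W[...,1]-.22)<.08)&(W[...,2]>.01)&(W[...,2]<.08);p=W[m][:,:2]; print('tape min dist to nest',np.hypot(*(p-N).T).min())
E
```

```text
(array([0.46811143, 0.33689472]), np.int64(43)) (array([0.46935843, 0.33778763]), np.float64(0.05357246988538069))
purple (array([0.30320851, 0.3668045 ]), np.int64(57)) (array([0.30446835, 0.37187989]), np.float64(0.04699793338534617))Traceback (most recent call last):
  File "<stdin>", line 6, in <module>
  File "h.py", line 29, in rim
    cs,_=cv2.findContours(k,0,1); q=max(cs,key=cv2.contourArea)[:,0]
                                    ~~~^^^^^^^^^^^^^^^^^^^^^^^^
ValueError: max() iterable argument is empty
```

arm_command(
  targets=[
    [[0.06,0,0,0,0,-0.168],[0.06,0,0,0,0,-0.168],[0.06,0,0,0,0,-0.168],[0.06,0,0,0,0,-0.168],[0.06,0,0,0,0,-0.168],[0.06,0,0,0,0,-0.168],[0.06,0.01,0,0,0,0],[0.06,0.01,0,0,0,0],[0.06,0,0,0,0,0],[0.06,0,0,0,0,0]],
  ],
  jaw=0.06,
)

```text
clock: 1.35
position: [0.5223, -0.1547, 0.2455]
ee_rot: [-2.518, -1.878, 0.0]
force: [1.7, -0.1, 0.4]
width: 0.652
gripper_force: 0.0
```

```bash
python3 - <<'E'
from h import *
W=np.load('top0.npz')['W']
a,b=np.array([.4695,.1119]),np.array([.3834,.137])
d=(a-b)/np.linalg.norm(a-b); n=np.array([-d[1],d[0]]); N=(a+b)/2+.0536*n; print('nest',N,np.degrees(np.arctan2(d[1],d[0])))
m=(np.hypot(W[...,0]-.323,W[...,1]-.22)<.08)&(W[...,2]>.01)&(W[...,2]<.08);p=W[m][:,:2]; print('tape min dist to nest',np.hypot(*(p-N).T).min())
go((.468,.337,.1))
E
```

```text
nest [0.44145111 0.17590801] -16.252538353666175
tape min dist to nest 0.0886314306090886
at [ 0.5223 -0.1547  0.2455] yaw 73.4 shift tool [ 0.4559 -0.1922  0.1455]
```

arm_command(
  targets=[
    [[0.057,-0.024,0.01,0,0,0.0],[0.057,-0.024,0.01,0,0,0],[0.057,-0.024,0.01,0,0,0],[0.057,-0.024,0.01,0,0,0],[0.057,-0.024,0.01,0,0,0],[0.057,-0.024,0.01,0,0,0],[0.057,-0.024,0.01,0,0,0],[0.057,-0.024,0.01,0,0,0],[0,0,0.03,0,0,0],[0,0,0.03,0,0,0]],
  ],
)

```text
clock: 2.6
position: [0.4676, 0.3351, 0.1048]
ee_rot: [-2.516, -1.881, 0.0]
force: [0.8, 0.0, -0.7]
width: 0.655
gripper_force: 0.0
```

arm_command(
  targets=[
    [[0,0,0.03,0,0,0],[0,0,0.02,0,0,0],[0,0,0,0,0,0]],
  ],
)

```text
clock: 2.98
position: [0.4672, 0.3331, 0.0543]
ee_rot: [2.518, 1.878, -0.006]
force: [0.6, 0.2, 0.2]
width: 0.655
gripper_force: 0.0
```

```bash
python3 - <<'E'
from h import *
go((.468,.337,.0405)); im,W=snap('scene','s1.png'); 
v,u=np.argwhere(np.nan_to_num(np.linalg.norm(W-[.468,.337,.03],axis=-1),nan=9)<.03).mean(0).astype(int); print(u,v)
cv2.imwrite('pics/s1c.png',cv2.resize(im['pixels'][v-70:v+50,max(u-80,0):u+80],None,fx=4,fy=4)[:,:,::-1])
E
```

```text
at [0.4672 0.3331 0.0543] yaw 73.4 shift tool [ 0.004  -0.0003  0.0138]
148 266
```

arm_command(
  targets=[
    [[0.004,0,0.007,0,0,0],[0,0,0.0065,0,0,0],[0,0,0,0,0,0]],
  ],
)

```text
clock: 3.4
position: [0.4692, 0.3377, 0.0421]
ee_rot: [2.518, 1.878, -0.001]
force: [0.1, -0.5, 0.9]
width: 0.652
gripper_force: 0.0
```

arm_command(
  targets=[
    [[0,0,0,0,0,0],[0,0,0,0,0,0],[0,0,0,0,0,0],[0,0,0,0,0,0],[0,0,0,0,0,0]],
  ],
  jaw=0.0,
  newtons=20,
)

```text
clock: 4.03
position: [0.4698, 0.3378, 0.0425]
ee_rot: [2.518, 1.878, 0.001]
force: [1.5, -1.1, -1.7]
width: 0.215
gripper_force: 15.6
```

```bash
python3 - <<'E'
from h import *
print(arm.observe()['width']*91.8); im,W=snap('scene')
cv2.imwrite('pics/s1c.png',cv2.resize(im['pixels'][200:310,80:220],None,fx=5,fy=5)[:,:,::-1])
go((.4415,.176,.0405))
E
```

```text
19.769950070344
at [0.4698 0.3378 0.0425] yaw 73.4 shift tool [-0.1631  0.0191  0.002 ]
```

View pics/s1c.png

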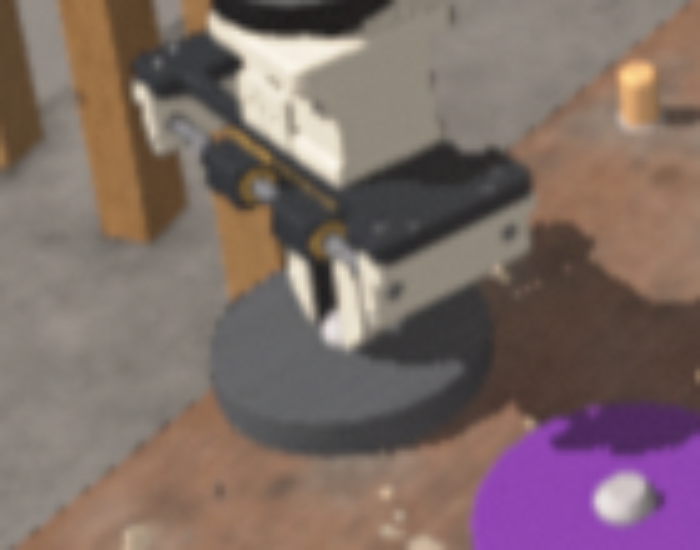

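The fingers sit on the spigot at crop (330,330), but on its cone: the opening is 19.8 mm where 24 is wanted. I reopen a little, go lower and close again.

arm_command(
  targets=[
    [[0,0,0,0,0,0],[0,0,0,0,0,0],[0,0,0.0025,0,0,0],[0,0,0,0,0,0]],
  ],
  jaw=0.035,
)

```text
clock: 4.58
position: [0.469, 0.3378, 0.0396]
ee_rot: [-2.518, -1.878, 0.001]
force: [0.9, 0.2, -0.7]
width: 0.376
gripper_force: 0.0
```

arm_command(
  targets=[
    [[0,0,0,0,0,0],[0,0,0,0,0,0],[0,0,0,0,0,0],[0,0,0,0,0,0]],
  ],
  jaw=0.0,
  newtons=20,
)

```text
clock: 5.08
position: [0.4696, 0.3378, 0.0399]
ee_rot: [2.518, 1.878, 0.0]
force: [1.6, 0.9, -1.7]
width: 0.236
gripper_force: 20.0
```

arm_command(
  targets=[
    [[-0.005,0,0,0,0,0],[-0.01,0.0,0,0,0,0],[-0.01,0.002,0,0,0,0],[-0.01,0.002,0,0,0,0],[-0.01,0.002,0,0,0,0],[0,0,0,0,0,0]],
  ],
)

```text
clock: 5.82
position: [0.4621, 0.2908, 0.0398]
ee_rot: [2.518, 1.875, -0.003]
force: [-0.6, -3.4, 2.1]
width: 0.242
gripper_force: 20.0
```

```bash
python3 - <<'E'
from h import *
go((.4415,.176,.040)); im,W=snap('scene')
cv2.imwrite('pics/s2c.png',cv2.resize(im['pixels'][180:310,80:260],None,fx=4,fy=4)[:,:,::-1])
E
```

```text
at [0.4621 0.2908 0.0398] yaw 73.4 shift tool [-1.159e-01  1.310e-02  1.000e-04]
```

View pics/s2c.png

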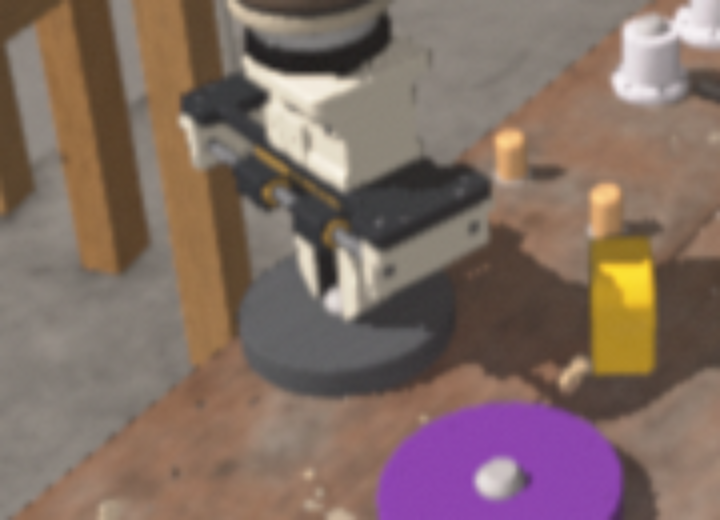

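The plate follows the drag flat, with about 3.5 N of friction. I continue to just short of the dogs.

arm_command(
  targets=[
    [[-0.013,0.0015,0,0,0,0],[-0.013,0.0015,0,0,0,0],[-0.013,0.0015,0,0,0,0],[-0.013,0.0015,0,0,0,0],[-0.013,0.0015,0,0,0,0],[-0.013,0.0015,0,0,0,0],[-0.013,0.0015,0,0,0,0],[-0.011,0.0015,0,0,0,0],[0,0,0,0,0,0]],
  ],
)

```text
clock: 7.0
position: [0.4443, 0.1895, 0.0398]
ee_rot: [2.519, 1.875, -0.004]
force: [0.1, -3.9, 2.1]
width: 0.238
gripper_force: 20.0
```

arm_command(
  targets=[
    [[-0.003,0,0,0,0,0],[-0.003,0,0,0,0,0],[-0.003,0,0,0,0,0],[0,0,0,0,0,0]],
  ],
)

```text
clock: 7.5
position: [0.4419, 0.1833, 0.0399]
ee_rot: [-2.518, -1.879, 0.0]
force: [0.9, 1.9, -2.7]
width: 0.238
gripper_force: 20.0
```

```bash
python3 - <<'E'
from h import *
go((.4415,.176,.040));im,W=snap('scene')
cv2.imwrite('pics/s3c.png',cv2.resize(im['pixels'][160:290,120:300],None,fx=4,fy=4)[:,:,::-1])
E
```

```text
at [0.4419 0.1833 0.0399] yaw 73.4 shift tool [-0.0071  0.0016 -0.0001]
```

arm_command(
  targets=[
    [[-0.002,0,0,0,0,0],[-0.002,0,0,0,0,0],[0,0,0,0,0,0]],
  ],
)

```text
clock: 7.92
position: [0.4409, 0.1791, 0.0399]
ee_rot: [2.518, 1.878, -0.0]
force: [0.1, 2.7, -3.4]
width: 0.236
gripper_force: 20.0
```

View pics/s3c.png

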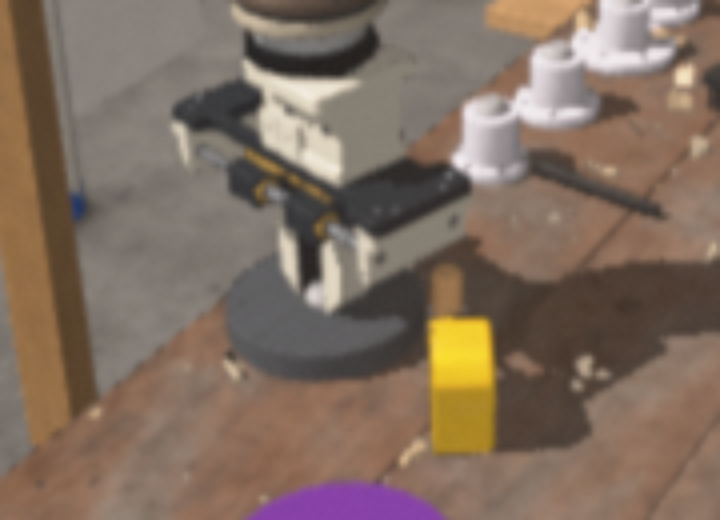

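arm_command(
  targets=[
    [[0,0,0,0,0,0],[0,0,0,0,0,0],[0,0,-0.04,0,0,0],[0.05,0,0,0,0,0],[0.05,0,0,0,0,0],[0,0,0,0,0,0]],
  ],
  jaw=0.04,
)

```text
clock: 8.68
position: [0.4698, 0.2796, 0.0804]
ee_rot: [-2.513, -1.882, -0.005]
force: [-0.9, -0.9, 0.4]
width: 0.432
gripper_force: 0.0
```

arm_command(
  targets=[
    [[0,0,0.04,0,0,0],[0,0,0.014,0,0,0],[0,0,0,0,0,0]],
  ],
  jaw=0.0,
)

```text
clock: 9.05
position: [0.4687, 0.2741, 0.0252]
ee_rot: [2.518, 1.878, -0.004]
force: [-0.5, 0.5, 0.1]
width: 0.161
gripper_force: 0.0
```

```bash
python3 - <<'E'
from h import *
im,W=snap('top','t1.png'); print(spig(W,(.4415,.178))); go((.4415,.176,.025))
m=(np.hypot(W[...,0]-.4415,W[...,1]-.177)<.075)&(W[...,2]>.013)&(W[...,2]<.0235); g=im['pixels'].astype(int).max(-1)<130
p=W[m&g][:,:2]; print(len(p),cv2.minEnclosingCircle(p.astype(np.float32)))
cv2.imwrite('pics/t1c.png',cv2.resize(im['pixels'][130:230,130:260],None,fx=5,fy=5)[:,:,::-1])
E
```

```text
(array([nan, nan]), np.int64(0))
at [0.4694 0.2748 0.0261] yaw 73.4 shift tool [-0.1026  0.0015  0.0012]
0 ((0.0, 0.0), 0.0)h.py:24: RuntimeWarning: Mean of empty slice.
  return W[m][:,:2].mean(0),m.sum()
  ret = um.true_divide(
```

View pics/t1c.png

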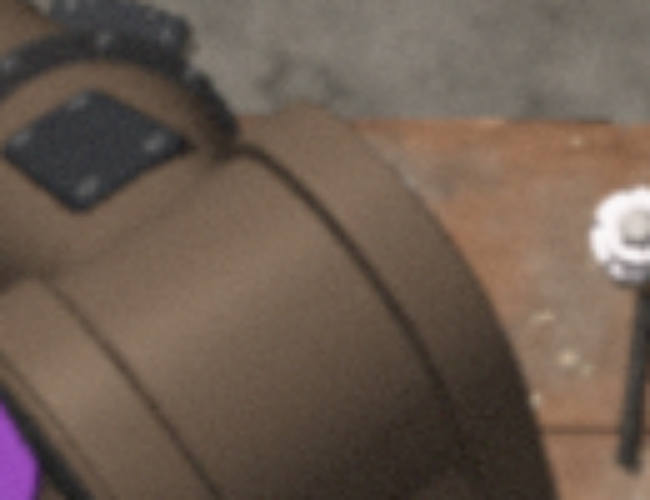

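The arm hides the plate in this top view. I push the rim gently with the closed fingers.

arm_command(
  targets=[
    [[-0.012,0.0015,0,0,0,0],[-0.01,0,0,0,0,0],[-0.003,0,0,0,0,0],[0,0,0,0,0,0]],
  ],
)

```text
clock: 9.6
position: [0.4639, 0.2505, 0.0262]
ee_rot: [2.519, 1.878, 0.001]
force: [0.1, 0.5, -1.0]
width: 0.004
gripper_force: 0.0
```

arm_command(
  targets=[
    [[-0.002,0,0,0,0,0],[-0.002,0,0,0,0,0],[0,0,0,0,0,0]],
  ],
)

```text
clock: 9.98
position: [0.4627, 0.2473, 0.0259]
ee_rot: [-2.518, -1.878, -0.001]
force: [0.0, 0.7, 0.3]
width: 0.007
gripper_force: 0.5
```

arm_command(
  targets=[
    [[-0.002,0,0,0,0,0],[-0.001,0,0,0,0,0],[0,0,0,0,0,0]],
  ],
)

```text
clock: 10.35
position: [0.4626, 0.2456, 0.0262]
ee_rot: [-2.517, -1.878, -0.005]
force: [2.9, 5.7, -3.2]
width: 0.004
gripper_force: 3.1
```

arm_command(
  targets=[
    [[-0.0015,0,0,0,0,0],[-0.0015,0,0,0,0,0],[0,0,0,0,0,0]],
  ],
)

```text
clock: 10.72
position: [0.4632, 0.2448, 0.0269]
ee_rot: [-2.516, -1.878, -0.012]
force: [6.0, 9.5, -2.8]
width: 0.008
gripper_force: 5.6
```

arm_command(
  targets=[
    [[-0.002,0,0,0,0,0],[-0.001,0,0,0,0,0],[0,0,0,0,0,0],[0,0,0,0,0,0]],
  ],
)

```text
clock: 11.22
position: [0.4639, 0.244, 0.0277]
ee_rot: [-2.514, -1.879, -0.019]
force: [9.0, 14.8, -3.7]
width: 0.008
gripper_force: 8.1
```

```bash
python3 - <<'E'
from h import *
go((.4415,.176,.025)); print(arm.observe()['force']);im,W=snap('scene'); print(spig(W,(.4415,.177)))
m=(np.hypot(W[...,0]-.4415,W[...,1]-.177)<.064)&(W[...,2]>.014)&(W[...,2]<.0235);p=W[m][:,:2];print(len(p),p.mean(0))
cv2.imwrite('pics/s4c.png',cv2.resize(im['pixels'][180:280,170:300],None,fx=5,fy=5)[:,:,::-1])
E
```

```text
at [0.4639 0.244  0.0277] yaw 73.5 shift tool [-0.0716 -0.0022  0.0019]
[ 8.99660725 14.7691826  -3.66567486]
(array([nan, nan]), np.int64(0))
471 [0.40615366 0.18408959]h.py:24: RuntimeWarning: Mean of empty slice.
  return W[m][:,:2].mean(0),m.sum()
  ret = um.true_divide(
```

View pics/s4c.png

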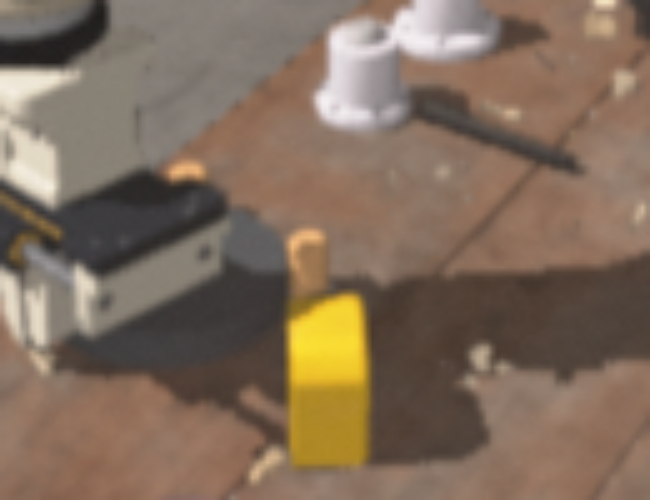

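arm_command(
  targets=[
    [[0.012,0,0,0,0,0],[0,0,-0.05,0,0,0],[-0.05,0.01,-0.03,0,0,0],[-0.06,0.016,0,0,0,0],[-0.06,0.016,0,0,0,0],[-0.06,0.016,0,0,0,0],[-0.06,0.016,0,0,0,0],[-0.06,0.016,0,0,0,0],[-0.06,0.016,0,0,0,0],[-0.06,0.016,0,0,0,0]],
  ],
  jaw=0.06,
)

```text
clock: 12.52
position: [0.4453, -0.2374, 0.1058]
ee_rot: [-2.518, -1.877, 0.002]
force: [1.1, -0.6, 0.5]
width: 0.654
gripper_force: 0.0
```

arm_command(
  targets=[
    [[0,0,0,0,0,0]],
  ],
)

```text
clock: 12.65
position: [0.4442, -0.2412, 0.1052]
ee_rot: [-2.527, -1.867, 0.005]
force: [0.0, 1.0, 0.0]
width: 0.656
gripper_force: 0.0
```

```bash
python3 - <<'E'
from h import *
go((.4449,-.2407,.034)); im,W=snap('top','t2.png'); np.savez('top2.npz',W=W,px=im['pixels']); print(spig(W,(.4415,.177)))
m=(np.hypot(W[...,0]-.4415,W[...,1]-.177)<.08)&(W[...,2]>.013)&(W[...,2]<.0235)&(im['pixels'].max(-1)<130)
p=W[m][:,:2]; print(len(p),p.mean(0),cv2.minEnclosingCircle(p.astype(np.float32)))
cv2.imwrite('pics/t2c.png',cv2.resize(im['pixels'][140:240,150:280],None,fx=6,fy=6,interpolation=2)[:,:,::-1])
E
```

```text
at [ 0.4442 -0.2412  0.1052] yaw 72.9 shift tool [0.0008 0.0006 0.0712]
(array([0.4400698 , 0.17665785]), np.int64(51))
1204 [0.43964143 0.17754391] ((0.43979331851005554, 0.17737846076488495), 0.07847430557012558)
```

View pics/t2c.png

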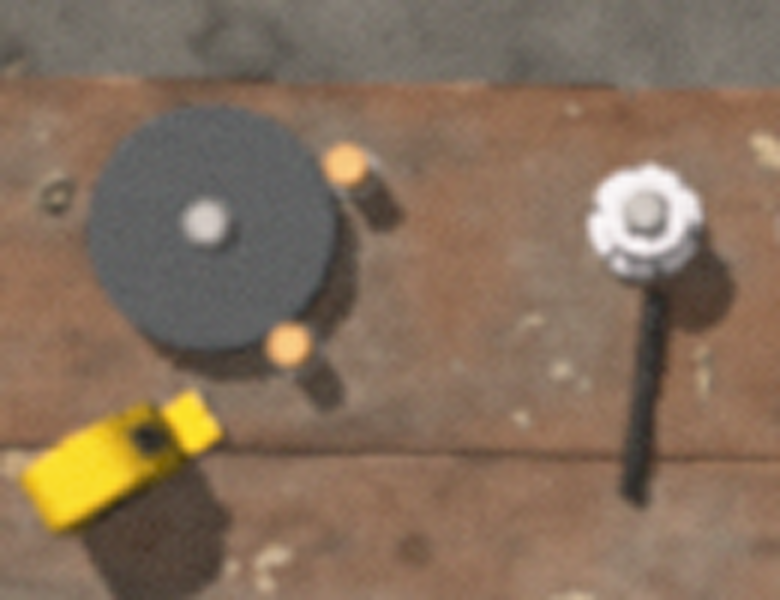

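The crop shows the plate touching the lower dog at (288,343) and touching or nearly touching the upper one at (345,165). I fit the outlines in colour for a sharper gap estimate.

```bash
cat >> h.py <<'E'
def ray(im,u,v,z):
    rot=R.from_rotvec(im['rotation']).as_matrix() if np.shape(im['rotation'])==(3,) else np.array(im['rotation'])
    d=rot@np.array([(u-im['cx'])/im['fx'],(v-im['cy'])/im['fy'],1]); c=np.array(im['xyz']); return (c+d*(z-c[2])/d[2])[:2]
def cfit(im,mask,box,z,S=8):
    "centre/diameter of a round bright region of float mask in box (u0,v0,u1,v1), at height z"
    u0,v0,u1,v1=box; g=cv2.resize(mask[v0:v1,u0:u1].astype(np.float32),None,fx=S,fy=S,interpolation=cv2.INTER_CUBIC)
    b=(g>.5).astype(np.uint8); q=max(cv2.findContours(b,0,cv2.CHAIN_APPROX_NONE)[0],key=cv2.contourArea)
    q=cv2.convexHull(q)[:,0].astype(float)
    P=np.array([ray(im,u0+(x+.5)/S-.5,v0+(y+.5)/S-.5,z) for x,y in q]); f,r=circ_fit(P)
    for _ in range(3):
        d=abs(np.hypot(*(P-f).T)-r); k=d<max(.0015,np.median(d)*2); f,r=circ_fit(P[k])
    return f,r
E
python3 - <<'E'
from h import *
ims=[arm.get_image('top') for _ in range(4)]; im=ims[0]; px=np.mean([i['pixels'] for i in ims],0)
sat=(px[...,0]-px[...,2])          # red minus blue: plate ~0, wood ~40, dogs ~100
print(px[190,176],px[190,215],px[168,208],px[197,198])
plate=np.clip((35-sat)/20,0,1)
pl=cfit(im,np.clip(1-sat/ (sat[195:200,212:216].mean()),0,1),(160,150,210,204),.02); print('plate',pl)
for b in((202,160,216,175),(192,190,206,206)):
    m=np.clip((px[...,0]-150)/80,0,1); f,r=cfit(im,m,b,.029); print('dog',f,r,np.hypot(*(f-pl[0])))
E
```

```text
[94.5 94.5 94. ] [136.75 112.25  94.  ] [248.5 203.5 131. ] [246.75 202.75 132.  ]
plate (array([0.43711733, 0.1716452 ]), np.float64(0.06570928993217477))
dog [0.47119509 0.11339394] 0.009661833639154035 0.0674870582435535
dog [0.38417588 0.1381459 ] 0.008969420337911933 0.06264982272188063
```

```bash
python3 - <<'E'
from h import *
ims=[arm.get_image('top') for _ in range(4)]; im=ims[0]; px=np.mean([i['pixels'] for i in ims],0)
ch=(px[...,0]-px[...,2])/(px.sum(-1)); m=np.clip(1-ch/.12,0,1)
u0,v0,u1,v1=160,150,210,204
# radial edge: 50% chroma crossing outward from centre, excluding dog and bench-edge directions
from scipy.ndimage import map_coordinates
c=np.array([184.,177.]); P=[]
for a in np.radians(np.arange(0,360,3)):
    r=np.arange(14,27,.1); u=c[0]+r*np.cos(a); v=c[1]+r*np.sin(a)
    g=map_coordinates(m,[v,u],order=1); k=np.argmax(g<.5)
    if k: P.append((np.degrees(a),*ray(im,u[k],v[k],.02)))
P=np.array(P); f,r=circ_fit(P[:,1:])
for _ in range(5):
    d=np.hypot(*(P[:,1:]-f).T)-r; k=abs(d)<.002; f,r=circ_fit(P[k,1:])
print(f,r,k.sum(),len(P))
from scipy.optimize import least_squares
s=least_squares(lambda x:np.hypot(*(P[:,1:]-x).T)-.06,f,loss='soft_l1',f_scale=.0007).x;print('R fixed',s)
for dg in([.4712,.1134],[.3842,.1381],[.4695,.1119],[.3834,.137]): print(np.hypot(*(s-dg)),np.hypot(*(f-dg)))
E
```

```text
[0.43983897 0.1769625 ] 0.05996062595809298 110 120
R fixed [0.43989063 0.17708135]
0.07096189875549902 0.07087809999716646
0.0679778746208009 0.06786743295315628
0.07159136296847127 0.07150458056003678
0.0692654705312891 0.06915459707347131
```

The plate fit is clean: r = 60.0 mm, centre (0.440, 0.177). It touches the lower dog but stands about 1–2 mm off the upper one, so I nudge it straight toward that dog.

arm_command(
  targets=[
    [[0.06,-0.016,-0.02,0,0,0],[0.06,-0.016,0,0,0,0],[0.06,-0.016,0,0,0,0],[0.06,-0.016,0,0,0,0],[0.06,-0.016,0,0,0,-0.182],[0,0,0,0,0,-0.182],[0,0,0,0,0,-0.182],[0,0,0,0,0,-0.182],[0,0,0,0,0,0]],
  ],
  jaw=0.0,
)

```text
clock: 14.22
position: [0.455, 0.0727, 0.125]
ee_rot: [-1.685, -2.651, -0.0]
force: [-0.5, -1.2, -0.5]
width: -0.0
gripper_force: 0.0
```

```bash
python3 - <<'E'
from h import *
go((.402,.256,.024))
E
```

```text
at [0.455  0.0727 0.125 ] yaw 115.1 shift tool [0.1885 0.0299 0.1011]
```

arm_command(
  targets=[
    [[0.05,0.0075,0,0,0,0],[0.05,0.0075,0,0,0,0],[0.05,0.0075,0,0,0,0],[0.0385,0.0075,0,0,0,0],[0,0,0.05,0,0,0],[0,0,0.03,0,0,0],[0,0,0.021,0,0,0],[0,0,0,0,0,0],[0,0,0,0,0,0]],
  ],
)

```text
clock: 15.35
position: [0.4025, 0.2562, 0.0248]
ee_rot: [1.686, 2.65, 0.001]
force: [0.4, 0.5, 0.3]
width: 0.003
gripper_force: 0.0
```

arm_command(
  targets=[
    [[-0.008,0,0,0,0,0],[-0.005,0,0,0,0,0],[-0.002,0,0,0,0,0],[0,0,0,0,0,0],[0,0,0,0,0,0]],
  ],
)

```text
clock: 15.98
position: [0.4086, 0.2423, 0.0241]
ee_rot: [-1.684, -2.652, -0.0]
force: [-0.2, 0.7, 0.5]
width: 0.001
gripper_force: 0.0
```

arm_command(
  targets=[
    [[-0.0015,0,0,0,0,0],[-0.0015,0,0,0,0,0],[0,0,0,0,0,0],[0,0,0,0,0,0]],
  ],
)

```text
clock: 16.48
position: [0.4095, 0.2404, 0.0241]
ee_rot: [-1.683, -2.652, -0.001]
force: [-2.4, 5.0, -2.1]
width: 0.003
gripper_force: 2.7
```

arm_command(
  targets=[
    [[-0.0015,0,0,0,0,0],[-0.0015,0,0,0,0,0],[0,0,0,0,0,0],[0,0,0,0,0,0]],
  ],
)

```text
clock: 16.98
position: [0.4114, 0.2385, 0.0242]
ee_rot: [-1.683, -2.652, -0.004]
force: [-0.7, 6.8, -3.1]
width: 0.007
gripper_force: 3.3
```

arm_command(
  targets=[
    [[-0.0015,0,0,0,0,0],[-0.0015,0,0,0,0,0],[0,0,0,0,0,0],[0,0,0,0,0,0]],
  ],
)

```text
clock: 17.48
position: [0.4116, 0.2383, 0.0245]
ee_rot: [-1.678, -2.652, -0.009]
force: [-5.5, 12.9, -4.0]
width: 0.005
gripper_force: 7.3
```

arm_command(
  targets=[
    [[0.015,0,0,0,0,0],[0,0,-0.06,0,0,0],[0,0,-0.03,0,0,0.182],[0,0,0,0,0,0.182],[0,0,0,0,0,0.182],[0,0,0,0,0,0.182],[-0.06,0.02,0,0,0,0],[-0.06,0.02,0,0,0,0],[-0.06,0.02,0,0,0,0],[-0.06,0.02,0,0,0,0]],
  ],
  jaw=0.06,
)

```text
clock: 18.73
position: [0.4139, -0.0044, 0.1143]
ee_rot: [2.518, 1.878, -0.001]
force: [2.2, 0.1, 1.3]
width: 0.651
gripper_force: 0.0
```

arm_command(
  targets=[
    [[-0.06,0.02,0,0,0,0],[-0.06,0.02,0,0,0,0],[-0.06,0.02,0,0,0,0],[-0.05,0.02,0,0,0,0],[0,0,0,0,0,0]],
  ],
)

```text
clock: 19.35
position: [0.4244, -0.2481, 0.1138]
ee_rot: [2.525, 1.868, -0.003]
force: [-0.0, 0.5, 0.1]
width: 0.655
gripper_force: 0.0
```

```bash
cat >> h.py <<'E'
from scipy.ndimage import map_coordinates
from scipy.optimize import least_squares
def edge(im,px,c,R0,z,thr=.5,rpx=(14,27)):
    m=np.clip(1-((px[...,0]-px[...,2])/px.sum(-1))/.12,0,1); P=[]
    for a in np.radians(np.arange(0,360,3)):
        r=np.arange(*rpx,.1); u=c[0]+r*np.cos(a); v=c[1]+r*np.sin(a)
        g=map_coordinates(m,[v,u],order=1); k=np.argmax(g<thr)
        if k: P.append(ray(im,u[k],v[k],z))
    P=np.array(P); s=least_squares(lambda x:np.hypot(*(P-x).T)-R0,P.mean(0),loss='soft_l1',f_scale=.0007)
    return s.x,np.median(abs(s.fun))
def top4():
    ims=[arm.get_image('top') for _ in range(4)]; return ims[0],np.mean([i['pixels'] for i in ims],0)
def dogs(im,px):
    m=np.clip((px[...,0]-150)/80,0,1); return [cfit(im,m,b,.029)[0] for b in((202,160,216,175),(192,190,206,206))]
E
python3 - <<'E'
from h import *
go((.4449,-.2407,.034)); im,px=top4(); s,e=edge(im,px,(184,177),.06,.02); print(s,e)
for d in dogs(im,px): print(d,np.hypot(*(d-s)))
im,W=snap('top'); print(spig(W,s))
cv2.imwrite('pics/t3c.png',cv2.resize(px[145:215,155:225].astype(np.uint8),None,fx=8,fy=8,interpolation=2)[:,:,::-1])
E
```

```text
at [ 0.4244 -0.2481  0.1138] yaw 73.0 shift tool [0.0132 0.0174 0.0798]
[0.44151219 0.17506729] 0.0004722852706426535
[0.47127348 0.11314755] 0.06870071756853931
[0.38416058 0.13810975] 0.0682280431575446
(array([0.44149889, 0.17454563]), np.int64(47))
```

View pics/t3c.png

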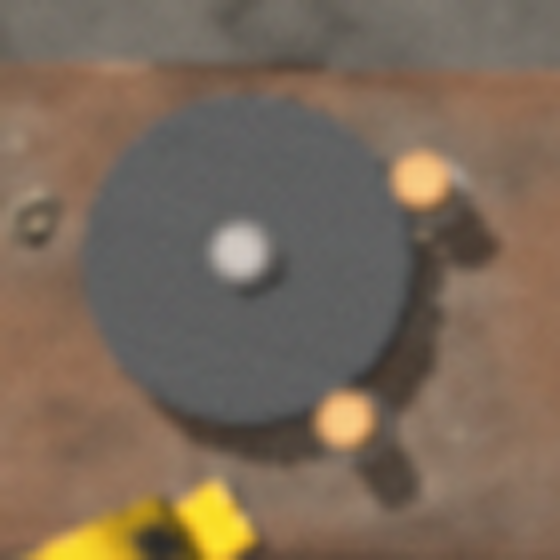

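Both dogs now touch: 68.7 and 68.2 mm, equal to within 0.5 mm. I refine the hub centres from the first image and move to hub 84.

```bash
python3 - <<'E'
from h import *
im=arm.get_image('top'); px=np.load('top0.npz')['px'].astype(float)
for n,c,r in(('84',(330,180),.042),('74',(361,176),.037),('64',(291,178),.032),('54',(257.5,177.5),.027),('cap',(396,178.5),.024)):
    p=r*466/1.34; print(n,edge(im,px,c,r,.010,rpx=(p*.6,p*1.35)))
go((.4449,-.2407,.034))
E
```

```text
84 (array([ 0.44495059, -0.23924063]), np.float64(0.0013208249480514758))
74 (array([ 0.45692204, -0.32752805]), np.float64(0.0014702415937073512))
64 (array([ 0.446611  , -0.12821799]), np.float64(0.0007962156031471428))
54 (array([ 0.44729312, -0.02951239]), np.float64(0.0011451565128400096))
cap (array([ 0.45271234, -0.4281632 ]), np.float64(0.002082898310951759))
at [ 0.4254 -0.2419  0.1142] yaw 73.6 shift tool [0.0066 0.0184 0.0802]
```

arm_command(
  targets=[
    [[0.007,0.018,0.03,0,0,0],[0,0,0.03,0,0,0],[0,0,0.015,0,0,0],[0,0,0.005,0,0,0],[0,0,0,0,0,0]],
  ],
)

```text
clock: 20.27
position: [0.4447, -0.2416, 0.0345]
ee_rot: [2.518, 1.879, 0.0]
force: [0.2, -0.0, -0.1]
width: 0.656
gripper_force: 0.0
```

arm_command(
  targets=[
    [[0,0,0,0,0,0],[0,0,0,0,0,0],[0,0,0,0,0,0],[0,0,0,0,0,0],[0,0,0,0,0,0]],
  ],
  jaw=0.0,
  newtons=40,
)

```text
clock: 20.9
position: [0.445, -0.242, 0.0347]
ee_rot: [2.517, 1.877, 0.001]
force: [0.0, -0.3, 7.0]
width: 0.426
gripper_force: 40.0
```

arm_command(
  targets=[
    [[0,0,-0.01,0,0,0],[0,0,-0.04,0,0,0],[0,0,-0.05,0,0,0],[0,0,0,0,0,0]],
  ],
)

```text
clock: 21.4
position: [0.4465, -0.2424, 0.1377]
ee_rot: [2.514, 1.875, 0.004]
force: [1.0, 0.4, -3.6]
width: 0.427
gripper_force: 40.0
```

```bash
python3 - <<'E'
from h import *
go((.4415,.175,.134)); print(arm.observe()['width']*91.8)
E
```

```text
at [ 0.4465 -0.2424  0.1377] yaw 73.4 shift tool [ 0.3986 -0.1239  0.0025]
39.20117795027755
```

arm_command(
  targets=[
    [[0.03,-0.0095,0,0,0,0],[0.05,-0.0155,0,0,0,0],[0.055,-0.017,0,0,0,0],[0.055,-0.017,0,0,0,0],[0.055,-0.017,0,0,0,0],[0.055,-0.017,0,0,0,0],[0.05,-0.0155,0,0,0,0],[0.03,-0.0095,0,0,0,0],[0.017,-0.0055,0,0,0,0],[0,0,0,0,0,0]],
  ],
)

```text
clock: 22.65
position: [0.4384, 0.1752, 0.1334]
ee_rot: [-2.515, -1.881, 0.002]
force: [0.2, -0.6, -3.3]
width: 0.427
gripper_force: 40.0
```

arm_command(
  targets=[
    [[0,0,0.03,0,0,0],[0,0,0.02,0,0,0],[0,0,0.015,0,0,0],[0,0,0,0,0,0],[0,0,0,0,0,0]],
  ],
)

```text
clock: 23.28
position: [0.4397, 0.174, 0.0695]
ee_rot: [2.518, 1.878, 0.001]
force: [-0.2, 0.4, -2.3]
width: 0.428
gripper_force: 40.0
```

```bash
python3 - <<'E'
from h import *
go((.4415-.0005,.175-.0018,.0545)); s=arm.observe(); print(s['width']*91.8,s['force']); im,W=snap('scene')
cv2.imwrite('pics/s5c.png',cv2.resize(im['pixels'][150:270,150:300],None,fx=4,fy=4)[:,:,::-1])
E
```

```text
at [0.4397 0.174  0.0695] yaw 73.4 shift tool [-0.0004  0.0015  0.015 ]
39.3088834750818 [-0.16904244  0.44377866 -2.32479927]
```

View pics/s5c.png

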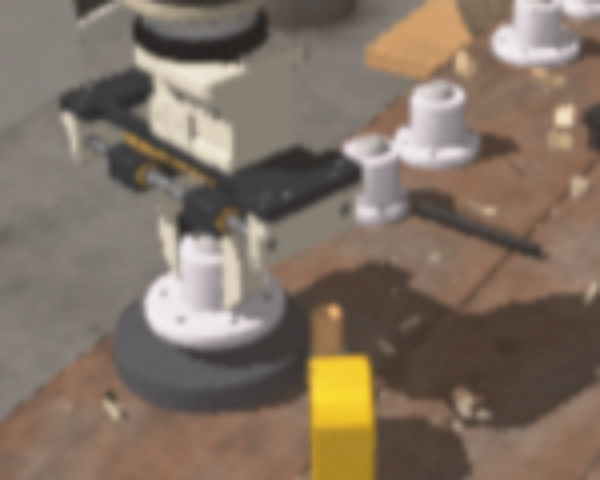

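The hub hangs level above the plate at crop (213,300). I lower it in steps and watch the force.

arm_command(
  targets=[
    [[0,0.0015,0.003,0,0,0],[0,0,0.003,0,0,0],[0,0,0.003,0,0,0],[0,0,0,0,0,0]],
  ],
)

```text
clock: 23.82
position: [0.4406, 0.1735, 0.0598]
ee_rot: [-2.518, -1.878, 0.001]
force: [0.5, 0.4, -2.6]
width: 0.425
gripper_force: 40.0
```

arm_command(
  targets=[
    [[0,0,0.002,0,0,0],[0,0,0.002,0,0,0],[0,0,0,0,0,0]],
  ],
)

```text
clock: 24.2
position: [0.4415, 0.1741, 0.0562]
ee_rot: [-2.518, -1.878, -0.002]
force: [3.8, 2.4, -3.9]
width: 0.427
gripper_force: 40.0
```

arm_command(
  targets=[
    [[0,0,0.001,0,0,0],[0,0,0.001,0,0,0],[0,0,0,0,0,0]],
  ],
)

```text
clock: 24.58
position: [0.4416, 0.1742, 0.0547]
ee_rot: [2.518, 1.878, 0.003]
force: [4.2, 2.1, 4.7]
width: 0.432
gripper_force: 40.0
```

arm_command(
  targets=[
    [[0,0,0,0,0,0],[0,0,0,0,0,0],[0,0,0,0,0,0]],
  ],
  jaw=0.06,
)

```text
clock: 24.95
position: [0.4402, 0.1732, 0.0538]
ee_rot: [-2.518, -1.878, 0.002]
force: [-0.2, -0.3, 1.3]
width: 0.645
gripper_force: 0.0
```

arm_command(
  targets=[
    [[0,0,-0.03,0,0,0],[0,0,-0.05,0,0,0],[-0.06,0.02,0,0,0,0],[-0.06,0.017,0,0,0,0],[-0.06,0.017,0,0,0,0],[-0.06,0.017,0,0,0,0],[-0.06,0.017,0,0,0,0],[-0.06,0.017,0,0,0,0],[-0.06,0.017,0,0,0,0],[-0.06,0.017,0,0,0,0]],
  ],
)

```text
clock: 26.2
position: [0.4365, -0.3273, 0.134]
ee_rot: [-2.518, -1.878, 0.0]
force: [1.3, 0.4, 0.3]
width: 0.656
gripper_force: 0.0
```

```bash
cat >> h.py <<'E'
def stack(W,c,ztop):
    m=(np.hypot(W[...,0]-c[0],W[...,1]-c[1])<.03)&(W[...,2]>ztop-.006)&(W[...,2]<ztop+.003); p=W[m]
    e=cv2.minEnclosingCircle(p[:,:2].astype(np.float32)) if len(p)>4 else None
    return len(p),e,np.median(p[:,2])
E
python3 - <<'E'
from h import *
go((.4565,-.328,.034)); im,px=top4(); _,W=snap('top'); 
s,e=edge(im,px,(184,177),.06,.02); print('plate',s,e,[np.hypot(*(d-s)).round(4) for d in dogs(im,px)])
print('boss',stack(W,s,.066)); print('spigot',spig(W,s,.0695,.08))
p=.042*466/1.3; ch=1-(px.max(-1)>150)*1.
m=(np.hypot(W[...,0]-s[0],W[...,1]-s[1])<.06)&(W[...,2]>.0265)&(W[...,2]<.034);q=W[m];print('flange',len(q),np.median(q[:,2]),cv2.minEnclosingCircle(q[:,:2].astype(np.float32)))
print('cap',blob(W,(.4527,-.4285),.06,.035,.06))
E
```

```text
at [ 0.4365 -0.3273  0.134 ] yaw 73.4 shift tool [0.005  0.0194 0.1   ]
plate [0.44155855 0.17510023] 0.000491721089370057 [np.float64(0.0686), np.float64(0.0683)]
boss (106, ((0.44071388244628906, 0.17483143508434296), 0.02004387602210045), np.float64(0.06497687378489614))
spigot (array([0.44026681, 0.17403617]), np.int64(52))
flange 417 0.029951559463955002 ((0.4423772692680359, 0.17040254175662994), 0.046633657068014145)
cap None
```

Hub 84 is seated: boss top 65.0 mm, centred within about 1 mm, and the plate has not moved. Next is hub 74.

arm_command(
  targets=[
    [[0.005,0.0195,0.04,0,0,0],[0,0,0.035,0,0,0],[0,0,0.02,0,0,0],[0,0,0.005,0,0,0],[0,0,0,0,0,0]],
  ],
)

```text
clock: 27.08
position: [0.4577, -0.3251, 0.0345]
ee_rot: [-2.517, -1.88, -0.0]
force: [0.4, -0.7, 1.1]
width: 0.653
gripper_force: 0.0
```

arm_command(
  targets=[
    [[0,0,0,0,0,0],[0,0,0,0,0,0],[0,0,0,0,0,0],[0,0,0,0,0,0],[0,0,0,0,0,0]],
  ],
  jaw=0.0,
  newtons=40,
)

```text
clock: 27.7
position: [0.4578, -0.3264, 0.0348]
ee_rot: [2.517, 1.877, 0.001]
force: [-0.5, -0.2, 7.1]
width: 0.426
gripper_force: 40.0
```

arm_command(
  targets=[
    [[0,0,-0.01,0,0,0],[0,0,-0.05,0,0,0],[0,0,-0.06,0,0,0],[0,0,-0.02,0,0,0],[0,0,0,0,0,0]],
  ],
)

```text
clock: 28.32
position: [0.4579, -0.3266, 0.1759]
ee_rot: [2.516, 1.876, 0.001]
force: [-0.8, -0.9, -2.7]
width: 0.43
gripper_force: 40.0
```

```bash
python3 - <<'E'
from h import *
go((.441,.1748,.134)); print(arm.observe()['width']*91.8)
_,W=snap('top'); print('cap',blob(W,(.4527,-.4285),.08,.035,.06))
_,W=snap('scene'); print('cap s',blob(W,(.4527,-.4285),.08,.035,.06))
E
```

```text
at [ 0.4579 -0.3266  0.1759] yaw 73.4 shift tool [ 0.4758 -0.1594  0.0408]
39.431967625589024
cap None
cap s [ 1.240e+02  4.896e-01 -4.264e-01  1.094e-01  4.856e-01 -4.225e-01
  4.740e-02]
```

arm_command(
  targets=[
    [[0.03,-0.01,0,0,0,0],[0.054,-0.018,0,0,0,0],[0.06,-0.02,0,0,0,0],[0.06,-0.02,0,0,0,0],[0.06,-0.02,0,0,0,0],[0.06,-0.02,0,0,0,0],[0.06,-0.02,0,0,0,0],[0.054,-0.018,0,0,0,0],[0.03,-0.01,0,0,0,0],[0.01,-0.0035,0,0,0,0]],
  ],
)

```text
clock: 29.68
position: [0.4395, 0.1756, 0.1727]
ee_rot: [-2.513, -1.882, 0.003]
force: [0.3, -0.6, -1.9]
width: 0.431
gripper_force: 40.0
```

arm_command(
  targets=[
    [[0,0,0,0,0,0],[0,0,0.03,0,0,0],[0,0,0.02,0,0,0],[0,0,0.01,0,0,0],[0,0,0,0,0,0],[0,0,0,0,0,0]],
  ],
)

```text
clock: 30.42
position: [0.4413, 0.1736, 0.1147]
ee_rot: [2.519, 1.877, 0.001]
force: [-0.6, 0.7, -1.5]
width: 0.426
gripper_force: 40.0
```

```bash
python3 - <<'E'
from h import *
go((.441+.0019*.286,.1748+.0019*.958,.1008)); s=arm.observe(); print(s['width']*91.8,s['force'])
E
```

```text
at [0.4413 0.1736 0.1147] yaw 73.4 shift tool [ 0.003  -0.0006  0.0139]
39.0719498338673 [-0.57332044  0.72326026 -1.47125406]
```

arm_command(
  targets=[
    [[0.0025,0,0.003,0,0,0],[0,0,0.003,0,0,0],[0,0,0.002,0,0,0],[0,0,0,0,0,0]],
  ],
)

```text
clock: 30.92
position: [0.4413, 0.1761, 0.1059]
ee_rot: [-2.518, -1.878, 0.001]
force: [0.4, -0.0, -2.7]
width: 0.428
gripper_force: 40.0
```

arm_command(
  targets=[
    [[0,0,0.002,0,0,0],[0,0,0.002,0,0,0],[0,0,0,0,0,0]],
  ],
)

```text
clock: 31.3
position: [0.4417, 0.1764, 0.102]
ee_rot: [-2.518, -1.878, -0.001]
force: [1.6, 1.1, -2.5]
width: 0.428
gripper_force: 40.0
```

arm_command(
  targets=[
    [[0,0,0.001,0,0,0],[0,0,0.001,0,0,0],[0,0,0,0,0,0]],
  ],
)

```text
clock: 31.68
position: [0.4418, 0.1765, 0.1007]
ee_rot: [2.518, 1.878, 0.001]
force: [-1.2, -0.6, 8.1]
width: 0.423
gripper_force: 40.0
```

arm_command(
  targets=[
    [[0,0,0,0,0,0],[0,0,0,0,0,0],[0,0,0,0,0,0]],
  ],
  jaw=0.06,
)

```text
clock: 32.05
position: [0.4414, 0.176, 0.1]
ee_rot: [2.518, 1.878, -0.001]
force: [-0.0, 0.6, -1.4]
width: 0.646
gripper_force: 0.0
```

arm_command(
  targets=[
    [[0,0,-0.03,0,0,0],[0,0,-0.05,0,0,0],[-0.055,0.016,0,0,0,0],[-0.06,0.019,0,0,0,0],[-0.06,0.019,0,0,0,0],[-0.06,0.019,0,0,0,0],[-0.055,0.019,0,0,0,0],[0,0,0,0,0,0]],
  ],
)

```text
clock: 33.05
position: [0.4463, -0.1317, 0.1797]
ee_rot: [2.526, 1.867, -0.002]
force: [-0.2, 1.1, 0.6]
width: 0.655
gripper_force: 0.0
```

```bash
python3 - <<'E'
from h import *
go((.4464,-.129,.034)); im,px=top4(); _,W=snap('top'); 
s,e=edge(im,px,(184,177),.06,.02); print('plate',s,e,[np.hypot(*(d-s)).round(4) for d in dogs(im,px)])
print('boss',stack(W,s,.112)); print('spigot',spig(W,s,.1155,.126))
m=(W[...,2]>.03)&(W[...,2]<.065)&(abs(W[...,0]-.46)<.12)&(W[...,1]<-.3)&(W[...,1]>-.55);n,l,st,c=cv2.connectedComponentsWithStats(m.astype(np.uint8))
for i in range(1,n):
    if st[i,4]>20: q=W[l==i]; print('cand',c[i].round(),cv2.minEnclosingCircle(q[:,:2].astype(np.float32)),q[:,2].max())
cv2.imwrite('pics/t4.png',px.astype(np.uint8)[:,:,::-1])
E
```

```text
at [ 0.4463 -0.1317  0.1797] yaw 73.0 shift tool [ 0.0029 -0.0006  0.1457]Traceback (most recent call last):
  File "<stdin>", line 3, in <module>
  File "h.py", line 65, in dogs
    m=np.clip((px[...,0]-150)/80,0,1); return [cfit(im,m,b,.029)[0] for b in((202,160,216,175),(192,190,206,206))]
                                               ~~~~^^^^^^^^^^^^^
  File "h.py", line 46, in cfit
    b=(g>.5).astype(np.uint8); q=max(cv2.findContours(b,0,cv2.CHAIN_APPROX_NONE)[0],key=cv2.contourArea)
                                 ~~~^^^^^^^^^^^^^^^^^^^^^^^^^^^^^^^^^^^^^^^^^^^^^^^^^^^^^^^^^^^^^^^^^^^^
ValueError: max() iterable argument is empty
```

arm_command(
  targets=[
    [[0.0025,0,0.06,0,0,0],[0,0,0.05,0,0,0],[0,0,0.025,0,0,0],[0,0,0.01,0,0,0],[0,0,0,0,0,0]],
  ],
)

```text
clock: 33.92
position: [0.4479, -0.1235, 0.0352]
ee_rot: [-2.517, -1.88, 0.0]
force: [0.2, -0.8, 0.2]
width: 0.655
gripper_force: 0.0
```

arm_command(
  targets=[
    [[0,0,0,0,0,0],[0,0,0,0,0,0],[0,0,0,0,0,0],[0,0,0,0,0,0],[0,0,0,0,0,0]],
  ],
  jaw=0.0,
  newtons=40,
)

```text
clock: 34.55
position: [0.4484, -0.1246, 0.0359]
ee_rot: [2.517, 1.877, 0.002]
force: [-0.7, -0.7, 7.5]
width: 0.429
gripper_force: 40.0
```

arm_command(
  targets=[
    [[0,0,-0.01,0,0,0],[0,0,-0.05,0,0,0],[0,0,-0.06,0,0,0],[0,0,-0.06,0,0,0],[0,0,-0.01,0,0,0],[0,0,0,0,0,0]],
  ],
)

```text
clock: 35.3
position: [0.4474, -0.1245, 0.2253]
ee_rot: [2.518, 1.877, 0.0]
force: [-0.0, 0.2, -2.7]
width: 0.429
gripper_force: 40.0
```

```bash
python3 - <<'E'
from h import *
go((.441,.1748,.134)); print(arm.observe()['width']*91.8)
im,W=snap('scene'); print(stack(W,(.441,.175),.112),spig(W,(.441,.175),.116,.126))
m=(np.hypot(W[...,0]-.441,W[...,1]-.175)<.06)&(W[...,2]>.005)&(W[...,2]<.14); v,u=np.argwhere(m).mean(0).astype(int)
cv2.imwrite('pics/s6c.png',cv2.resize(im['pixels'][v-70:v+50,u-60:u+90],None,fx=5,fy=5,interpolation=2)[:,:,::-1])
E
```

```text
at [ 0.4474 -0.1245  0.2253] yaw 73.4 shift tool [ 0.2851 -0.0917  0.0911]
39.41557061319599
(110, ((0.4389328360557556, 0.17480169236660004), 0.021737348288297653), np.float64(0.11197199674332436)) (array([0.43834219, 0.1768753 ]), np.int64(42))
```

View pics/s6c.png

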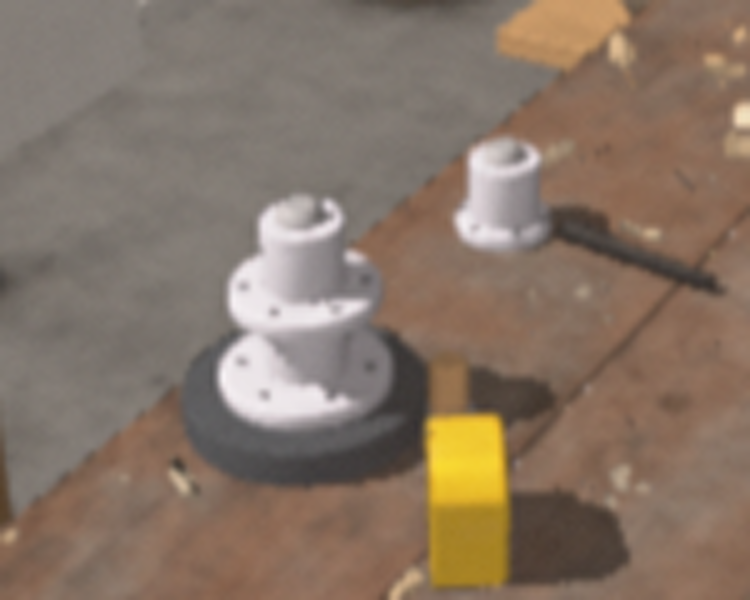

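The stack stands straight with both hubs home and the boss top at 112 mm. I carry hub 64 over.

arm_command(
  targets=[
    [[0.03,-0.0095,0,0,0,0],[0.05,-0.0155,0,0,0,0],[0.06,-0.019,0,0,0,0],[0.06,-0.019,0,0,0,0],[0.05,-0.016,0,0,0,0],[0.03,-0.0095,0,0,0,0],[0.01,-0.0032,0,0,0,0],[0,0,0.03,0,0,0],[0,0,0.02,0,0,0],[0,0,0.012,0,0,0]],
  ],
)

```text
clock: 36.6
position: [0.4416, 0.1773, 0.161]
ee_rot: [-2.519, -1.877, 0.006]
force: [-0.8, 0.5, -2.4]
width: 0.425
gripper_force: 40.0
```

arm_command(
  targets=[
    [[0,0,0,0,0,0],[0,0,0,0,0,0],[0,0,0,0,0,0]],
  ],
)

```text
clock: 36.98
position: [0.4429, 0.1791, 0.1637]
ee_rot: [2.518, 1.878, 0.002]
force: [0.5, 0.3, -2.8]
width: 0.428
gripper_force: 40.0
```

```bash
python3 - <<'E'
from h import *
go((.441+.0048*.286,.1748+.0048*.958,.1479)); s=arm.observe(); print(s['width']*91.8,s['force'])
E
```

```text
at [0.4429 0.1791 0.1637] yaw 73.4 shift tool [ 0.0001 -0.0006  0.0158]
39.320178339919806 [ 0.51269145  0.26903365 -2.77206425]
```

arm_command(
  targets=[
    [[0,-0.0005,0.004,0,0,0],[0,0,0.003,0,0,0],[0,0,0.003,0,0,0],[0,0,0,0,0,0]],
  ],
)

```text
clock: 37.48
position: [0.4418, 0.179, 0.1528]
ee_rot: [-2.518, -1.878, 0.001]
force: [0.1, -0.0, -1.9]
width: 0.429
gripper_force: 40.0
```

arm_command(
  targets=[
    [[0,0,0.002,0,0,0],[0,0,0.0015,0,0,0],[0,0,0,0,0,0]],
  ],
)

```text
clock: 37.85
position: [0.4419, 0.179, 0.1494]
ee_rot: [-2.518, -1.878, 0.0]
force: [-0.1, -0.2, -1.8]
width: 0.431
gripper_force: 40.0
```

arm_command(
  targets=[
    [[0,0,0.001,0,0,0],[0,0,0.001,0,0,0],[0,0,0,0,0,0]],
  ],
)

```text
clock: 38.22
position: [0.4421, 0.1792, 0.1479]
ee_rot: [2.518, 1.878, 0.001]
force: [-0.8, -0.4, 3.8]
width: 0.431
gripper_force: 40.0
```

arm_command(
  targets=[
    [[0,0,0,0,0,0],[0,0,0,0,0,0],[0,0,0,0,0,0]],
  ],
  jaw=0.06,
)

```text
clock: 38.6
position: [0.442, 0.1791, 0.1475]
ee_rot: [-2.518, -1.878, -0.0]
force: [-0.6, 0.1, 0.6]
width: 0.648
gripper_force: 0.0
```

arm_command(
  targets=[
    [[0,0,-0.03,0,0,0],[0,0,-0.05,0,0,0],[-0.05,0.016,0,0,0,0],[-0.06,0.0195,0,0,0,0],[-0.06,0.0195,0,0,0,0],[-0.029,0.0095,0,0,0,0],[0,0,0.05,0,0,0],[0,0,0.05,0,0,0],[0,0,0,0,0,0],[0,0,0,0,0,0]],
  ],
)

```text
clock: 39.85
position: [0.4479, -0.0285, 0.1289]
ee_rot: [2.517, 1.879, 0.002]
force: [-0.6, -0.5, 0.4]
width: 0.652
gripper_force: 0.0
```

```bash
python3 - <<'E'
from h import *
go((.447,-.030,.040))
im,W=snap('scene'); print('74/64 boss',stack(W,(.441,.175),.158),'h54',blob(W,(.447,-.03),.035,.04,.049))
E
```

```text
at [ 0.4479 -0.0285  0.1289] yaw 73.5 shift tool [-0.0018 -0.0005  0.0889]
74/64 boss (105, ((0.43728989362716675, 0.17432111501693726), 0.021501127630472183), np.float64(0.15777554055971338)) h54 [ 7.400e+01  4.467e-01 -3.050e-02  4.420e-02  4.433e-01 -2.360e-02
  4.600e-02]
```

arm_command(
  targets=[
    [[-0.0015,0,0.04,0,0,0],[0,0,0.03,0,0,0],[0,0,0.015,0,0,0],[0,0,0.003,0,0,0],[0,0,0,0,0,0]],
  ],
)

```text
clock: 40.52
position: [0.4475, -0.0303, 0.0405]
ee_rot: [2.517, 1.878, 0.002]
force: [0.0, -0.4, -0.4]
width: 0.655
gripper_force: 0.0
```

arm_command(
  targets=[
    [[0,0,0,0,0,0],[0,0,0,0,0,0],[0,0,0,0,0,0],[0,0,0,0,0,0],[0,0,0,0,0,0]],
  ],
  jaw=0.0,
  newtons=40,
)

```text
clock: 41.15
position: [0.4472, -0.0304, 0.0401]
ee_rot: [2.518, 1.878, 0.001]
force: [0.3, -0.1, 7.0]
width: 0.428
gripper_force: 40.0
```

arm_command(
  targets=[
    [[0,0,-0.01,0,0,0],[0,0,-0.05,0,0,0],[0,0,-0.06,0,0,0],[0,0,-0.06,0,0,0],[0,0,-0.05,0,0,0],[0,0,0,0,0,0]],
  ],
)

```text
clock: 41.9
position: [0.4483, -0.0298, 0.2734]
ee_rot: [2.514, 1.875, 0.007]
force: [0.5, 0.0, -2.7]
width: 0.427
gripper_force: 40.0
```

```bash
python3 - <<'E'
from h import *
go((.441,.1752,.2)); print(arm.observe()['width']*91.8)
E
```

```text
at [ 0.4483 -0.0298  0.2734] yaw 73.4 shift tool [ 0.1944 -0.0659  0.0731]
39.20829706550877
```

arm_command(
  targets=[
    [[0.03,-0.01,0,0,0,0],[0.05,-0.017,0,0,0,0],[0.055,-0.018,0,0,0,0],[0.04,-0.014,0,0,0,0],[0.019,-0.006,0,0,0,0],[0,0,0.03,0,0,0],[0,0,0.02,0,0,0],[0,0,0.009,0,0,0],[0,0,0,0,0,0],[0,0,0,0,0,0]],
  ],
)

```text
clock: 43.15
position: [0.4399, 0.1743, 0.2111]
ee_rot: [2.518, 1.878, 0.001]
force: [0.2, 0.3, -1.2]
width: 0.429
gripper_force: 40.0
```

```bash
python3 - <<'E'
from h import *
go((.441,.175,.1981)); s=arm.observe(); print(s['width']*91.8,s['force'])
E
```

```text
at [0.4399 0.1743 0.2111] yaw 73.4 shift tool [0.001  0.0009 0.013 ]
39.3445087648317 [ 0.2276679   0.27300047 -1.23753137]
```

arm_command(
  targets=[
    [[0.001,0.001,0.003,0,0,0],[0,0,0.003,0,0,0],[0,0,0.002,0,0,0],[0,0,0,0,0,0]],
  ],
)

```text
clock: 43.65
position: [0.4408, 0.1748, 0.2024]
ee_rot: [-2.518, -1.878, 0.0]
force: [0.1, -1.3, -1.8]
width: 0.428
gripper_force: 40.0
```

arm_command(
  targets=[
    [[0,0,0.002,0,0,0],[0,0,0.0015,0,0,0],[0,0,0,0,0,0]],
  ],
)

```text
clock: 44.02
position: [0.4408, 0.1748, 0.1989]
ee_rot: [-2.518, -1.878, 0.0]
force: [0.3, -0.2, -1.5]
width: 0.425
gripper_force: 40.0
```

arm_command(
  targets=[
    [[0,0,0.001,0,0,0],[0,0,0.001,0,0,0],[0,0,0,0,0,0]],
  ],
)

```text
clock: 44.4
position: [0.4413, 0.1753, 0.1981]
ee_rot: [2.518, 1.878, 0.002]
force: [-3.1, -2.1, 10.4]
width: 0.427
gripper_force: 40.0
```

arm_command(
  targets=[
    [[0,0,0,0,0,0],[0,0,0,0,0,0],[0,0,0,0,0,0]],
  ],
  jaw=0.06,
)

```text
clock: 44.78
position: [0.4409, 0.1748, 0.197]
ee_rot: [-2.518, -1.878, 0.0]
force: [-0.3, 0.2, -0.2]
width: 0.646
gripper_force: 0.0
```

arm_command(
  targets=[
    [[0,0,-0.03,0,0,0],[0,0,-0.05,0,0,0],[-0.05,0.016,0,0,0,0],[-0.06,0.0195,0,0,0,0],[-0.06,0.0195,0,0,0,0],[-0.029,0.0095,0,0,0,0],[0,0,0,0,0,0]],
  ],
)

```text
clock: 45.65
position: [0.4458, -0.0359, 0.2768]
ee_rot: [2.523, 1.872, -0.001]
force: [0.7, 0.8, -1.0]
width: 0.654
gripper_force: 0.0
```

```bash
python3 - <<'E'
from h import *
go((.4527,-.4285,.2))
im,px=top4(); it,W=snap('top')
iS,V=snap('scene'); print('54 boss',stack(V,(.441,.175),.204))
for n,A in(('top',W),('scene',V)):
    m=(A[...,2]>.036)&(A[...,2]<.06)&(abs(A[...,0]-.46)<.12)&(A[...,1]<-.3)&(A[...,1]>-.55); k,l,st,c=cv2.connectedComponentsWithStats(m.astype(np.uint8))
    for i in range(1,k):
        if st[i,4]>12: q=A[l==i]; print(n,'cand',c[i].round(),st[i,4],cv2.minEnclosingCircle(q[:,:2].astype(np.float32)),q[:,2].max())
a=cv2.resize(px.astype(np.uint8)[130:240,330:450],(480,440)); b=cv2.resize(iS['pixels'][125:205,250:330],(440,440)); cv2.imwrite('pics/cap.png',np.hstack([a,b])[:,:440+360,::-1])
E
```

```text
at [ 0.4458 -0.0359  0.2768] yaw 73.1 shift tool [-0.3736  0.1205  0.0771]
54 boss (105, ((0.4386874735355377, 0.17648565769195557), 0.01996644400060177), np.float64(0.20395427147941841))
top cand [407. 153.] 106 ((0.5232143402099609, -0.4506511092185974), 0.09798455983400345) 0.05991315292566912
top cand [399. 176.] 119 ((0.45261162519454956, -0.4287436604499817), 0.017249519005417824) 0.05693227186747585
scene cand [277. 137.] 195 ((0.531374454498291, -0.44810864329338074), 0.09898227453231812) 0.059733757070106974
scene cand [297. 140.] 54 ((0.4525577425956726, -0.42616888880729675), 0.017019664868712425) 0.055296599069876384
```

View pics/cap.png

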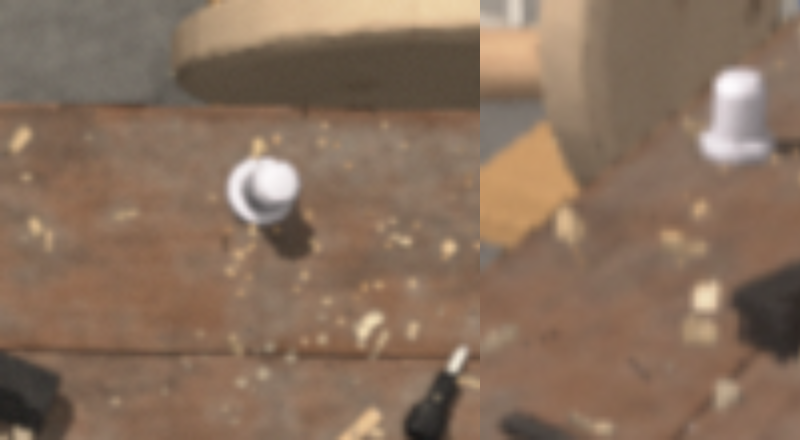

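The cap has not moved: crop (272,185), world (0.4527, −0.4287). Hub 54 is seated, boss top 204 mm. The overturned stool is close by, so I check its clearance before choosing the grip yaw.

```bash
python3 - <<'E'
from h import *
for n in('top','scene'):
    _,W=snap(n)
    for y0 in np.arange(-.56,-.28,.04):
        r=[]
        for z0,z1 in((.08,.12),(.12,.2),(.2,.3),(.3,.6)):
            m=(abs(W[...,1]-y0)<.02)&(W[...,2]>z0)&(W[...,2]<z1)&(W[...,0]>.4); r.append(W[m][:,0].min().round(3) if m.sum()>3 else None)
        print(n,round(y0,2),r)
E
```

```text
top -0.56 [np.float64(0.517), np.float64(0.517), np.float64(0.518), None]
top -0.52 [np.float64(0.517), np.float64(0.517), np.float64(0.517), None]
top -0.48 [np.float64(0.517), np.float64(0.517), np.float64(0.517), None]
top -0.44 [np.float64(0.517), np.float64(0.517), np.float64(0.517), None]
top -0.4 [np.float64(0.517), np.float64(0.517), np.float64(0.519), None]
top -0.36 [np.float64(0.517), np.float64(0.517), None, None]
top -0.32 [None, None, None, None]
top -0.28 [None, None, None, None]
scene -0.56 [np.float64(0.516), np.float64(0.515), np.float64(0.516), np.float64(0.924)]
scene -0.52 [np.float64(0.514), np.float64(0.515), np.float64(0.515), np.float64(1.423)]
scene -0.48 [np.float64(0.516), np.float64(0.515), np.float64(0.515), np.float64(1.797)]
scene -0.44 [np.float64(0.515), np.float64(0.515), np.float64(0.515), np.float64(1.798)]
scene -0.4 [np.float64(0.515), np.float64(0.515), np.float64(0.517), np.float64(1.797)]
scene -0.36 [np.float64(0.516), np.float64(0.516), np.float64(1.809), np.float64(1.796)]
scene -0.32 [np.float64(1.185), np.float64(1.538), np.float64(1.815), np.float64(1.793)]
scene -0.28 [np.float64(1.29), np.float64(1.584), None, None]
```

```bash
python3 - <<'E'
from h import *
p,y,M=pose(); print(p)
for n in('top','scene'):
    _,W=snap(n)
    for a in np.arange(.04,.40,.03):
        m=(W[...,2]>p[2]+a)&(W[...,2]<p[2]+a+.03)&(abs(W[...,1]-p[1])<.13)&(abs(W[...,0]-p[0])<.2); q=W[m]
        if len(q)>3: print(n,round(a,2),len(q),'dx max',(q[:,0].max()-p[0]).round(3),'min',(q[:,0].min()-p[0]).round(3),'dy',(q[:,1].min()-p[1]).round(3),(q[:,1].max()-p[1]).round(3))
E
```

```text
[ 0.44596181 -0.0322244   0.2770818 ]
top 0.07 73 dx max -0.056 min -0.086 dy 0.046 0.062
top 0.34 47 dx max 0.053 min -0.049 dy -0.031 0.057
top 0.37 1814 dx max 0.053 min -0.097 dy -0.06 0.056
top 0.4 2967 dx max 0.025 min -0.145 dy -0.069 0.048
scene 0.04 622 dx max 0.09 min -0.095 dy -0.044 0.062
scene 0.07 938 dx max 0.097 min -0.101 dy -0.06 0.063
scene 0.1 437 dx max 0.022 min -0.056 dy -0.008 0.039
scene 0.13 496 dx max 0.035 min -0.058 dy -0.027 0.05
scene 0.16 402 dx max 0.031 min -0.045 dy -0.019 0.045
scene 0.19 503 dx max 0.031 min -0.044 dy -0.019 0.045
scene 0.22 526 dx max 0.027 min -0.043 dy -0.011 0.053
scene 0.25 71 dx max 0.023 min -0.042 dy -0.007 0.044
```

The stool face is at x = 0.516, 63 mm from the cap axis. With the jaws along world y, the body (±38 mm) and the wrist (about ±45 mm) clear it, so I turn to yaw 0.

arm_command(
  targets=[
    [[-0.052,0.0087,0,0,0,0],[-0.052,0.0087,0,0,0,0],[-0.052,0.0087,0,0,0,0],[-0.052,0.0087,0,0,0,0],[-0.052,0.0087,0,0,0,0],[-0.052,0.0087,0,0,0,0],[-0.052,0.0087,0,0,0,0],[0,0,0,0,0,0.183],[0,0,0,0,0,0.183],[0,0,0,0,0,0.183]],
  ],
)

```text
clock: 47.4
position: [0.4007, -0.3993, 0.2769]
ee_rot: [-2.936, -1.116, -0.0]
force: [0.0, 0.1, 0.4]
width: 0.657
gripper_force: 0.0
```

arm_command(
  targets=[
    [[0,0,0,0,0,0.183],[0,0,0,0,0,0.183],[0,0,0,0,0,0.183],[0,0,0,0,0,0.183],[0,0,0,0,0,0],[0,0,0,0,0,0]],
  ],
)

```text
clock: 48.15
position: [0.4007, -0.3992, 0.277]
ee_rot: [-3.142, -0.008, 0.0]
force: [-0.7, 0.2, 0.5]
width: 0.656
gripper_force: 0.0
```

```bash
python3 - <<'E'
from h import *
go((.4527,-.4285,.036)); print(arm.observe()['joints'].round(2))
_,V=snap('scene'); print(blob(V,(.4527,-.4285),.03,.02,.06)); _,V=snap('top'); print(blob(V,(.4527,-.4285),.03,.02,.06))
E
```

```text
at [ 0.4007 -0.3992  0.277 ] yaw 0.3 shift tool [0.0519 0.0296 0.241 ]
[ 0.86  0.33 -0.23  1.66  0.08  1.16 -0.95]
[ 9.700e+01  4.535e-01 -4.256e-01  3.510e-02  4.496e-01 -4.213e-01
  3.940e-02]
None
```

arm_command(
  targets=[
    [[0.035,0.02,0,0,0,0],[0.017,0.0095,0,0,0,0],[0,0,0.055,0,0,0],[0,0,0.055,0,0,0],[0,0,0.055,0,0,0],[0,0,0.04,0,0,0],[0,0,0.02,0,0,0],[0,0,0,0,0,0]],
  ],
)

```text
clock: 49.25
position: [0.4516, -0.4281, 0.0504]
ee_rot: [-3.139, -0.003, 0.004]
force: [1.1, -0.1, 0.6]
width: 0.652
gripper_force: 0.0
```

```bash
python3 - <<'E'
from h import *
go((.4527,-.4285,.036)); print(arm.observe()['force'])
E
```

```text
at [ 0.4516 -0.4281  0.0504] yaw 0.1 shift tool [0.0011 0.0004 0.0144]
[ 1.13464576 -0.11715363  0.56180063]
```

arm_command(
  targets=[
    [[0.001,0,0.01,0,0,0],[0,0,0.005,0,0,0],[0,0,0,0,0,0],[0,0,0,0,0,0]],
  ],
)

```text
clock: 49.75
position: [0.4538, -0.429, 0.0376]
ee_rot: [3.141, 0.001, 0.001]
force: [-0.4, 0.5, 0.5]
width: 0.654
gripper_force: 0.0
```

arm_command(
  targets=[
    [[0,0,0,0,0,0],[0,0,0,0,0,0],[0,0,0,0,0,0],[0,0,0,0,0,0],[0,0,0,0,0,0]],
  ],
  jaw=0.0,
  newtons=40,
)

```text
clock: 50.38
position: [0.4536, -0.4288, 0.0371]
ee_rot: [3.142, 0.001, -0.0]
force: [-0.4, -0.6, -0.0]
width: 0.158
gripper_force: 0.0
```

arm_command(
  targets=[
    [[0,0,-0.01,0,0,0],[-0.005,0,-0.05,0,0,0],[-0.01,0,-0.06,0,0,0],[-0.01,0,-0.06,0,0,0],[-0.01,0,-0.06,0,0,0],[0,0,-0.05,0,0,0],[0,0,0,0,0,0]],
  ],
)

```text
clock: 51.25
position: [0.42, -0.4298, 0.3327]
ee_rot: [3.136, 0.001, 0.011]
force: [0.0, -0.0, -0.5]
width: 0.005
gripper_force: 0.0
```

The jaws closed on nothing, so the cap must have been moved. I look again.

```bash
python3 - <<'E'
from h import *
go((.45,-.43,.2))
for n in('top','scene'):
    im,A=snap(n,n+'9.png')
    m=(A[...,2]>.036)&(A[...,2]<.06)&(abs(A[...,0]-.44)<.1)&(A[...,0]<.51)&(A[...,1]<-.1)&(A[...,1]>-.6); k,l,st,c=cv2.connectedComponentsWithStats(m.astype(np.uint8))
    for i in range(1,k):
        if st[i,4]>8: q=A[l==i]; print(n,'cand',c[i].round(),st[i,4],cv2.minEnclosingCircle(q[:,:2].astype(np.float32)),q[:,2].max())
    if n=='top': T=im['pixels']
    else: S=im['pixels']
cv2.imwrite('pics/cap2.png',np.hstack([cv2.resize(T[130:240,330:450],(400,366)),cv2.resize(S[110:200,240:340],(400,366))])[:,:,::-1])
E
```

```text
at [ 0.42   -0.4298  0.3327] yaw 0.0 shift tool [ 0.0291 -0.0006  0.1329]
top cand [402. 162.] 64 ((0.49253442883491516, -0.4414944052696228), 0.014986470341682434) 0.05412754792092911
scene cand [288. 137.] 57 ((0.49156785011291504, -0.4417077302932739), 0.017379069700837135) 0.055147480937391524
```

View pics/cap2.png

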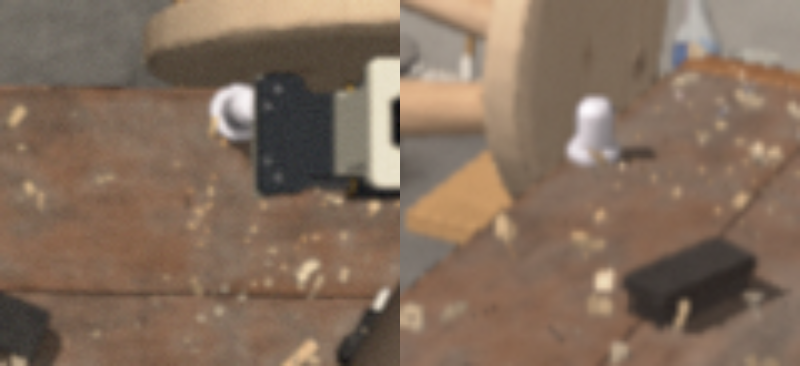

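The cap was knocked to (0.4915, −0.4417), at (595,130) in the right crop, close against the stool. An upright gripper would hit the stool there, so I tilt it 30° with the wrist away from the stool, lift the cap clear, set it down and regrip upright.

arm_command(
  targets=[
    [[0,0,0,0,0.1745,0],[0,0,0,0,0.1745,0],[0,0,0,0,0.1745,0],[0,0,0,0,0,0],[0,0,0,0,0,0]],
  ],
  jaw=0.06,
)

```text
clock: 51.98
position: [0.4188, -0.4284, 0.3266]
ee_rot: [-3.034, -0.001, -0.808]
force: [-0.0, 0.1, 1.3]
width: 0.498
gripper_force: 0.0
```

```bash
python3 - <<'E'
from h import *
go((.450,-.4417,.106)); print(pose()[2].round(3),arm.observe()['joints'].round(2))
_,A=snap('top');print(blob(A,(.4915,-.4417),.022,.03,.06));
_,A=snap('scene');print(blob(A,(.4915,-.4417),.022,.03,.06))
E
```

```text
at [ 0.4188 -0.4284  0.3266] yaw 0.0 shift tool [-0.0827  0.0136  0.2069]
[[ 0.868  0.001  0.497]
 [ 0.    -1.     0.002]
 [ 0.497 -0.001 -0.868]] [ 1.24  0.22 -0.35  1.81 -0.45  0.84 -0.41]
[ 1.280e+02  4.933e-01 -4.461e-01  3.390e-02  4.922e-01 -4.440e-01
  4.890e-02]
[ 7.300e+01  4.920e-01 -4.446e-01  3.590e-02  4.897e-01 -4.395e-01
  4.350e-02]
```

arm_command(
  targets=[
    [[-0.03,0.0055,0.05,0,0,0],[-0.03,0.0055,0.055,0,0,0],[-0.0213,0.0056,0.055,0,0,0],[0,0,0.046,0,0,0],[0,0,0,0,0,0],[0,0,0,0,0,0]],
  ],
)

```text
clock: 52.82
position: [0.4527, -0.4451, 0.1094]
ee_rot: [-3.034, -0.005, -0.814]
force: [-0.4, -0.6, 0.3]
width: 0.655
gripper_force: 0.0
```

```bash
python3 - <<'E'
from h import *
go((.4905,-.445,.038)); print(arm.observe()['force'],pose()[2][:,2].round(3))
E
```

```text
at [ 0.4527 -0.4451  0.1094] yaw 0.2 shift tool [-0.003  -0.0001  0.0808]
[-0.39153227 -0.62245522  0.34991913] [ 0.501  0.001 -0.866]
```

arm_command(
  targets=[
    [[-0.003,0,0.03,0,0,0],[0,0,0.025,0,0,0],[0,0,0.015,0,0,0],[0,0,0.007,0,0,0],[0,0,0.003,0,0,0],[0,0,0,0,0,0]],
  ],
)

```text
clock: 53.58
position: [0.4885, -0.4457, 0.0381]
ee_rot: [3.034, 0.001, 0.813]
force: [0.1, -0.2, 1.2]
width: 0.653
gripper_force: 0.0
```

arm_command(
  targets=[
    [[0,0,0,0,0,0],[0,0,0,0,0,0],[0,0,0,0,0,0],[0,0,0,0,0,0],[0,0,0,0,0,0]],
  ],
  jaw=0.0,
  newtons=40,
)

```text
clock: 54.2
position: [0.4885, -0.4459, 0.0379]
ee_rot: [3.034, 0.001, 0.813]
force: [-0.9, -1.5, 2.3]
width: 0.358
gripper_force: 40.0
```

arm_command(
  targets=[
    [[0.005,0,-0.0087,0,0,0],[0.005,0,-0.0087,0,0,0],[-0.026,0,-0.015,0,0,0],[-0.026,0,-0.015,0,0,0],[-0.0174,0,-0.01,0,0,0],[0,0,0,0,0,0],[-0.005,0,0.0087,0,0,0],[-0.003,0,0.0052,0,0,0],[0,0,0,0,0,0],[0,0,0,0,0,0]],
  ],
)

```text
clock: 55.45
position: [0.4089, -0.4452, 0.0415]
ee_rot: [-3.034, -0.002, -0.813]
force: [-0.1, 0.5, -2.2]
width: 0.356
gripper_force: 40.0
```

```bash
python3 - <<'E'
from h import *
s=arm.observe(); print(s['position'],s['force'],s['width']*91.8)
_,A=snap('scene');print(blob(A,(.412,-.445),.026,.036,.08), blob(A,(.412,-.445),.03,.005,.08))
E
```

```text
[ 0.40887491 -0.44518909  0.04150566] [-0.05014184  0.47506952 -2.16018893] 32.72556323847322
[ 8.      0.4165 -0.4397  0.0322  0.4216 -0.4357  0.0481] [ 1.020e+02  4.144e-01 -4.407e-01  5.100e-02  4.100e-01 -4.317e-01
  1.600e-02]
```

Carried without slip. I lower the last 3.5 mm to the bench, release, back off along the tool axis and straighten.

arm_command(
  targets=[
    [[-0.001,0,0.0017,0,0,0],[-0.001,0,0.0013,0,0,0],[0,0,0,0,0,0]],
  ],
)

```text
clock: 55.88
position: [0.4081, -0.4454, 0.0379]
ee_rot: [-3.034, -0.001, -0.813]
force: [-0.0, 0.9, -1.8]
width: 0.358
gripper_force: 40.0
```

arm_command(
  targets=[
    [[0,0,0,0,0,0],[0,0,0,0,0,0],[0,0,0,0,0,0]],
  ],
  jaw=0.06,
)

```text
clock: 56.25
position: [0.4083, -0.4455, 0.0382]
ee_rot: [3.035, 0.001, 0.813]
force: [0.4, -0.5, 0.4]
width: 0.628
gripper_force: 0.0
```

arm_command(
  targets=[
    [[0,0,-0.03,0,0,0],[0,0,-0.05,0,0,0],[0.03,0,-0.04,0,0,0],[0,0,0,0,-0.1745,0],[0,0,0,0,-0.1745,0],[0,0,0,0,-0.1745,0],[0,0,0,0,0,0],[0,0,0,0,0,0]],
  ],
)

```text
clock: 57.25
position: [0.3755, -0.4428, 0.154]
ee_rot: [-3.129, -0.012, -0.111]
force: [-0.5, 0.4, -0.3]
width: 0.651
gripper_force: 0.0
```

```bash
python3 - <<'E'
from h import *
_,A=snap('top');a=blob(A,(.412,-.445),.03,.036,.06);print(a)
_,A=snap('scene');b=blob(A,(.412,-.445),.03,.036,.06);print(b)
go((b[1],b[2],.036)); print(pose()[2].round(3))
E
```

```text
[14.      0.4245 -0.4435  0.0206  0.4256 -0.4431  0.0485]
[ 5.700e+01  4.113e-01 -4.390e-01  3.040e-02  4.107e-01 -4.371e-01
  4.680e-02]
at [ 0.3738 -0.4437  0.154 ] yaw 0.2 shift tool [ 0.0292 -0.0034  0.1204]
[[ 0.998  0.005  0.07 ]
 [ 0.004 -1.     0.01 ]
 [ 0.07  -0.01  -0.997]]
```

arm_command(
  targets=[
    [[0,0,0,0,0,0],[0,0,0,0.01,-0.07,0],[0,0,0,0,0,0],[0,0,0,0,0,0]],
  ],
)

```text
clock: 57.85
position: [0.3748, -0.4435, 0.1542]
ee_rot: [-3.122, -0.01, -0.002]
force: [-0.2, -0.1, -0.8]
width: 0.657
gripper_force: 0.0
```

```bash
python3 - <<'E'
from h import *
go((.412,-.4455,.036)); print(pose()[2].round(3)); iS,A=snap('scene');b=blob(A,(.412,-.442),.03,.005,.06);print(b)
E
```

```text
at [ 0.3748 -0.4435  0.1542] yaw 0.4 shift tool [0.037  0.0045 0.1182]
[[ 1.     0.007  0.001]
 [ 0.007 -1.     0.02 ]
 [ 0.001 -0.02  -1.   ]]
[ 1.590e+02  4.108e-01 -4.398e-01  5.410e-02  4.097e-01 -4.344e-01
  2.690e-02]
```

arm_command(
  targets=[
    [[0,0,0,-0.02,0,0],[0.037,0.002,0,0,0,0],[0,0,0.05,0,0,0],[0,0,0.045,0,0,0],[0,0,0.015,0,0,0],[0,0,0.007,0,0,0],[0,0,0,0,0,0],[0,0,0,0,0,0]],
  ],
)

```text
clock: 58.9
position: [0.4133, -0.4458, 0.0389]
ee_rot: [3.139, 0.012, 0.003]
force: [-0.1, -0.9, -0.2]
width: 0.653
gripper_force: 0.0
```

arm_command(
  targets=[
    [[0,0,0,0,0,0],[0,0,0,0,0,0],[0,0,0,0,0,0],[0,0,0,0,0,0],[0,0,0,0,0,0]],
  ],
  jaw=0.0,
  newtons=40,
)

```text
clock: 59.52
position: [0.4126, -0.4451, 0.0375]
ee_rot: [3.141, 0.012, 0.0]
force: [-0.6, 0.5, 3.3]
width: 0.361
gripper_force: 40.0
```

```bash
python3 - <<'E'
from h import *
s=arm.observe(); print(s['position'],s['force'],s['width']*91.8,pose()[2].round(3))
E
```

```text
[ 0.41259213 -0.44508237  0.03754803] [-0.59155387  0.4552802   3.34082324] 33.16418840475785 [[ 1.     0.008  0.   ]
 [ 0.008 -1.    -0.001]
 [ 0.     0.001 -1.   ]]
```

arm_command(
  targets=[
    [[0,0,-0.01,0,0,0],[0,-0.01,-0.02,0,0,0],[0,-0.05,0,0,0,0],[0,-0.05,0,0,0,0],[0,-0.03,0,0,0,0],[0,0,0,0,0,0],[0,0,0.02,0,0,0],[0,0,0.0085,0,0,0],[0,0,0.0015,0,0,0],[0,0,0,0,0,0]],
  ],
)

```text
clock: 60.78
position: [0.4116, -0.3055, 0.0377]
ee_rot: [3.141, 0.011, 0.001]
force: [-0.1, 0.2, -0.9]
width: 0.36
gripper_force: 40.0
```

arm_command(
  targets=[
    [[0,0,0,0,0,0],[0,0,0,0,0,0],[0,0,0,0,0,-0.183],[0,0,0,0,0,-0.183],[0,0,0,0,0,-0.183],[0,0,0,0,0,-0.183],[0,0,0,0,0,-0.183],[0,0,0,0,0,-0.183],[0,0,0,0,0,-0.183],[0,0,0,0,0,0]],
  ],
  jaw=0.055,
)

```text
clock: 62.02
position: [0.4115, -0.3053, 0.0374]
ee_rot: [2.513, 1.885, 0.0]
force: [-0.4, 0.1, -0.1]
width: 0.601
gripper_force: 0.0
```

arm_command(
  targets=[
    [[0,0,0,0,0,0],[0,0,0,0,0,0],[0,0,0,0,0,0],[0,0,0,0,0,0],[0,0,0,0,0,0]],
  ],
  jaw=0.0,
  newtons=40,
)

```text
clock: 62.65
position: [0.4118, -0.305, 0.0374]
ee_rot: [2.511, 1.886, 0.0]
force: [-0.2, 0.0, 1.2]
width: 0.358
gripper_force: 40.0
```

arm_command(
  targets=[
    [[0,0,-0.01,0,0,0],[0,0,-0.05,0,0,0],[0,0,-0.06,0,0,0],[0,0,-0.06,0,0,0],[0,0,-0.06,0,0,0],[0,0,-0.02,0,0,0],[0,0,0,0,0,0],[0,0,0,0,0,0]],
  ],
)

```text
clock: 63.65
position: [0.4106, -0.3045, 0.2961]
ee_rot: [-2.511, -1.886, 0.002]
force: [-0.0, -0.5, -2.4]
width: 0.359
gripper_force: 40.0
```

```bash
python3 - <<'E'
from h import *
go((.441,.175,.29)); s=arm.observe(); print(s['width']*91.8,s['force'],pose()[2].round(3))
im,px=top4(); s,e=edge(im,px,(184,177),.06,.02); print('plate',s,e); 
try: print([np.hypot(*(d-s)).round(4) for d in dogs(im,px)])
except Exception as x: print(x)
_,W=snap('top'); print('boss',stack(W,(.441,.175),.204),spig(W,(.441,.175),.207,.216))
E
```

```text
at [ 0.4106 -0.3045  0.2961] yaw 73.8 shift tool [ 0.469  -0.1043  0.0063]
32.95017512281356 [-0.00948326 -0.45191031 -2.35998044] [[ 0.279  0.96  -0.002]
 [ 0.96  -0.279  0.001]
 [ 0.    -0.002 -1.   ]]
plate [0.4419113  0.17558185] 0.0008213319093692932
max() iterable argument is empty
boss (139, ((0.43958497047424316, 0.1750200092792511), 0.02008686773478985), np.float64(0.202747946759678)) (array([0.4400429 , 0.17434393]), np.int64(61))
```

arm_command(
  targets=[
    [[0.03,-0.0067,0,0,0,0],[0.055,-0.0123,0,0,0,0],[0.06,-0.0134,0,0,0,0],[0.06,-0.0134,0,0,0,0],[0.06,-0.0134,0,0,0,0],[0.06,-0.0134,0,0,0,0],[0.055,-0.0123,0,0,0,0],[0.05,-0.011,0,0,0,0],[0.03,-0.0067,0,0,0,0],[0.009,-0.002,0,0,0,0]],
  ],
)

```text
clock: 65.15
position: [0.4411, 0.1768, 0.2967]
ee_rot: [-2.508, -1.891, 0.001]
force: [0.5, -1.3, -2.1]
width: 0.358
gripper_force: 40.0
```

arm_command(
  targets=[
    [[0,0,0,0,0,0],[0,0,0.02,0,0,0],[0,0,0.015,0,0,0],[0,0,0.005,0,0,0],[0,0,0,0,0,0],[0,0,0,0,0,0]],
  ],
)

```text
clock: 65.9
position: [0.4419, 0.1748, 0.2575]
ee_rot: [2.511, 1.886, 0.001]
force: [0.7, 0.4, -1.3]
width: 0.355
gripper_force: 40.0
```

```bash
python3 - <<'E'
from h import *
go((.4405,.175,.2414)); s=arm.observe(); print(s['width']*91.8,s['force'],pose()[2][:,2].round(3))
E
```

```text
at [0.4419 0.1748 0.2575] yaw 73.8 shift tool [-0.0002 -0.0014  0.0161]
32.61108064568178 [ 0.69626547  0.42839217 -1.31349824] [ 0.001 -0.    -1.   ]
```

arm_command(
  targets=[
    [[0,-0.0008,0.004,0,0,0],[0,0,0.003,0,0,0],[0,0,0.003,0,0,0],[0,0,0,0,0,0]],
  ],
)

```text
clock: 66.4
position: [0.4407, 0.1748, 0.2467]
ee_rot: [2.511, 1.887, -0.001]
force: [-1.1, -0.6, -1.4]
width: 0.355
gripper_force: 40.0
```

arm_command(
  targets=[
    [[0,0,0.002,0,0,0],[0,0,0.0015,0,0,0],[0,0,0.001,0,0,0],[0,0,0,0,0,0]],
  ],
)

```text
clock: 66.9
position: [0.4408, 0.1749, 0.2425]
ee_rot: [2.511, 1.887, -0.001]
force: [-0.6, 0.3, -1.9]
width: 0.36
gripper_force: 40.0
```

arm_command(
  targets=[
    [[0,0,0.001,0,0,0],[0,0,0.001,0,0,0],[0,0,0,0,0,0]],
  ],
)

```text
clock: 67.28
position: [0.4411, 0.1753, 0.2413]
ee_rot: [2.511, 1.887, 0.001]
force: [-1.7, -1.2, 6.8]
width: 0.357
gripper_force: 40.0
```

Seated at the expected height with +7 N. I release, back away and check the whole stack.

arm_command(
  targets=[
    [[0,0,0,0,0,0],[0,0,0,0,0,0],[0,0,0,0,0,0]],
  ],
  jaw=0.06,
)

```text
clock: 67.65
position: [0.4408, 0.1749, 0.2405]
ee_rot: [2.511, 1.887, -0.0]
force: [-0.8, -0.0, -0.5]
width: 0.626
gripper_force: 0.0
```

arm_command(
  targets=[
    [[0,0,-0.03,0,0,0],[0,0,-0.05,0,0,0],[-0.05,0.014,0,0,0,0],[-0.06,0.018,0,0,0,0],[-0.06,0.018,0,0,0,0],[-0.06,0.018,0,0,0,0],[-0.06,0.018,0,0,0,0],[-0.06,0.018,0,0,0,0],[-0.06,0.018,0,0,0,0],[0,0,0,0,0,0]],
  ],
)

```text
clock: 68.9
position: [0.4425, -0.2575, 0.3198]
ee_rot: [2.52, 1.876, -0.002]
force: [0.9, 0.6, -0.5]
width: 0.653
gripper_force: 0.0
```

arm_command(
  targets=[
    [[-0.06,0.018,0,0,0,0],[-0.06,0.018,0,0,0,0],[0,0,0,0,0,0]],
  ],
)

```text
clock: 69.28
position: [0.4434, -0.3817, 0.3195]
ee_rot: [-2.518, -1.878, 0.003]
force: [0.3, 0.6, -0.4]
width: 0.652
gripper_force: 0.0
```

```bash
python3 - <<'E'
from h import *
im,px=top4(); s,e=edge(im,px,(184,177),.06,.02); print('plate',s,e)
try: print([np.hypot(*(d-s)).round(4) for d in dogs(im,px)])
except Exception as x: print(x)
_,W=snap('top'); iS,V=snap('scene')
for A in(W,V):
    m=(np.hypot(A[...,0]-.441,A[...,1]-.175)<.05)&(A[...,2]>.22)&(A[...,2]<.29); q=A[m]; print('cap',len(q),q[:,2].max(),np.percentile(q[:,2],95),cv2.minEnclosingCircle(q[:,:2].astype(np.float32)))
t=px.astype(np.uint8)[140:240,150:280]; b=iS['pixels'][90:290,150:300]
cv2.imwrite('pics/end.png',np.hstack([cv2.resize(t,(390,300)),np.zeros((300,10,3),np.uint8)] )[:,:,::-1]) if 0 else None
A=cv2.resize(t,(390,300)); B=cv2.resize(b,(405,540)); C=np.zeros((540,795,3),np.uint8); C[:300,:390]=A; C[:,390:]=B; cv2.imwrite('pics/end.png',C[:,:,::-1])
E
```

```text
plate [0.4419878 0.1758189] 0.0009520406435123592
max() iterable argument is empty
cap 188 0.26150106236348303 0.25789984896106677 ((0.4398849308490753, 0.1746288537979126), 0.0173651073127985)
cap 276 0.25861884201922825 0.256794576227532 ((0.43841224908828735, 0.17813581228256226), 0.01712566241621971)
```

View pics/end.png

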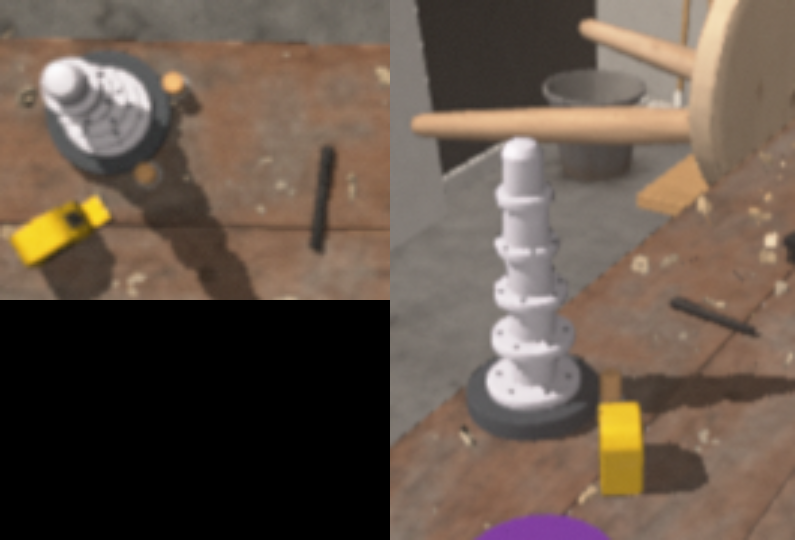

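```bash
python3 - <<'E'
from h import *
def E(im,px,c,angs,f=.12):
    m=np.clip(1-((px[...,0]-px[...,2])/px.sum(-1))/f,0,1); P=[]
    for a in np.radians(angs):
        r=np.arange(17,25,.1); u=c[0]+r*np.cos(a); v=c[1]+r*np.sin(a); g=map_coordinates(m,[v,u],order=1); k=np.argmax(g<.5)
        if k: P.append(ray(im,u[k],v[k],.02))
    P=np.array(P); s=least_squares(lambda x:np.hypot(*(P-x).T)-.06,P.mean(0),loss='soft_l1',f_scale=.0005); return s.x.round(4),np.round(np.median(abs(s.fun)),5),len(P)
im,px=top4(); old=np.load('top2.npz')['px'].astype(float)
for A in(np.r_[-75:-40:3,-10:50:3],np.r_[-75:-40:3,-10:40:3,75:170:3],np.r_[-75:-40:3,-10:20:3,100:200:3]):
    print('now',E(im,px,(185,177),A),'ref(.4398,.1770)',E(im,old,(184,177),A))
cv2.imwrite('pics/e2.png',cv2.resize(px.astype(np.uint8)[145:215,155:225],None,fx=8,fy=8,interpolation=2)[:,:,::-1])
E
```

```text
now (array([0.4408, 0.1751]), np.float64(0.00047), 32) ref(.4398,.1770) (array([0.4391, 0.1768]), np.float64(0.00039), 32)
now (array([0.4415, 0.1747]), np.float64(0.00044), 61) ref(.4398,.1770) (array([0.4396, 0.1763]), np.float64(0.00055), 61)
now (array([0.4415, 0.1749]), np.float64(0.00069), 56) ref(.4398,.1770) (array([0.4398, 0.1766]), np.float64(0.00064), 56)
```

View pics/e2.png

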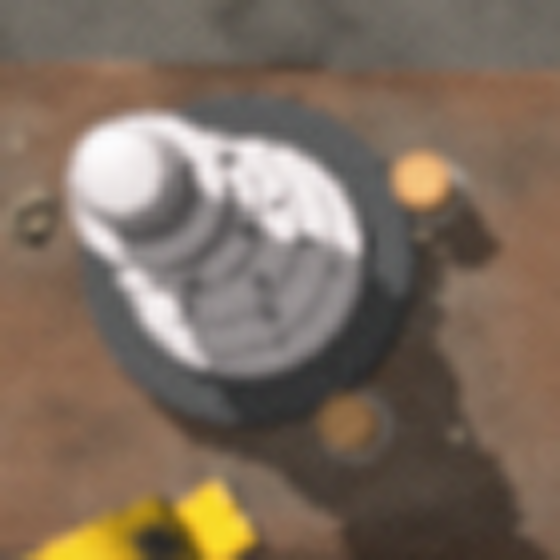

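The plate is still at its seated position (0.4415, 0.175), against both dogs. The stack is straight, with the cap top at 258 mm, and the bystanders are in place. I hand in.

```bash
python3 -c "
from cell import arm
print(arm.sign_off())"
```

```text
the job is handed in; nothing more can be done
None
```

The job is handed in: the plate rests against both dogs (to within about 0.5 mm by camera), hubs 84, 74, 64 and 54 and the cap are seated in order with the stack top at 258 mm, and nothing else was disturbed; I had to move the cap away from the stool first because it got knocked there mid-run.

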